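Offer up a split bearing cap over its studs

ROBOT

A 6-joint arm with a two-finger parallel gripper is mounted at the origin on the work surface. World frame = base frame: x ahead of the robot, y to its left, z up, the work surface at z = 0. Lengths are in m, angles in rad, forces in N, time in s.
With the tool pointing down it reaches from about 0.35 to 0.975 m from the base axis. Payload 4.9 kg.
Tool frame: the origin (TCP) lies midway between the tips of the shut fingers; the grasp point (between the pads) lies 19 mm behind it; z points along the fingers, y is the line along which they close (so a half turn about z gives the same grasp; the last joint's range is limited). The gripper opens to 85 mm and grips with 20 to 120 N. Pads are 22 mm wide; open, the fingers measure 114 mm over their backs; the gripper's body (76 mm by 85 mm) begins 54 mm behind the grasp point. The pads swing forward as they close: fully open they stand 13 mm farther back than shut.
Start: joints at [-1.435, 0.053, 1.613, -0, 1.476, -0.119], TCP at [0.158, -0.605, 0.206] pointing down, gripper open.
Joint ranges: [-3.01, 3.01], [-1.01, 2.22], [0.06, 2.58], [-1.02, 4.17], [0.09, 2.62], [-3.14, 3.14]. Speed limits (rad/s): [2.57, 2.57, 3.14, 3.14, 3.14, 3.14].

INTERFACE

Orientations are given as a rotation vector (axis times angle).
In Python, from station import ctrl gives the robot as it stands.
- The arm moves only by the tool step_arm, never from a script. Its argument "targets" is a list of rows, each an object with "travel": the shift along the world's x, y, z as a fraction of full scale, a list of three; "angular": the turn, a rotation vector about the world's x, y, z as a fraction of full scale, a list of three; "gripper": the opening, from 0 (shut) to 1 (fully open). In form: [{"travel": [x, y, z], "angular": [rx, ry, rz], "gripper": gripper}, ...]. A call has 1 to 10 rows; each row is the pose to reach, as a shift and turn from the pose commanded when the call began; what a row does not reach only later rows make up. Full scale, the value 1, is 0.6 m for a shift and pi/4 rad for a turn. A row lasts 1/10 s, in which the tool goes at most 50 mm and 8.59 degrees, less where a joint would pass 70% of its speed; a pose out of reach is approached as far as the arm can. A call with a number of a shift or a turn outside -1 to 1 is refused whole. A call with a gripper value outside its range is refused whole. The fingers move at their own pace and stop on an object; "squeeze" is the grip in N (left out, the last holds). Time passes only in rows, so rows that repeat a pose let the fingers close. It gives the time, the measured TCP pose, the force, the opening and the grip force at its end, in the units of the state.
- ctrl.get_obs(): the state, without advancing time (a new reading comes with each control period).
- ctrl.get_image(name): name is "scene" or "top" or "wrist"; returns a dict with "img" (420x560x3 uint8, red, green, blue), "fx", "fy", "cx", "cy" (pixels), "rvec" (rotation vector, rad) and "tvec" (3), from world to camera coordinates, as OpenCV has them. Camera axes: x right, y down, z forward; pixel columns grow to the right and rows downward; lengths in m; the calibration is good to about 2 mm. A picture is of the moment at which its call begins. There is no depth.
- ctrl.finish_job(): hands the job in; it is judged then, once.
The state is a dict: "t": time; "q": joint angles; "dq": joint speeds; "effort": joint torques, N m; "tool_pos": TCP position; "tool_rot": TCP orientation; "contact_force": force on the tool from outside, world axes, zero at the start; "wrist_torque": the same for the moment, N m; "opening": finger opening in m; "grip_force": force on a finger pad.
Only numpy, scipy, OpenCV 4.12 (cv2) and the standard library are available. Lean on these libraries where they do the work, as an engineer would, in place of code of your own. Each camera call takes 0.05 s, during which the arm holds its last target. There are 200 camera calls.

TASK

Slide the bearing base along the bench, without lifting it, onto the steel plate and home against its three stop buttons. Then take from the tray the cap that fits the base (the larger of the two), carry it over the things standing in between, and hold it level over the base with its two holes lined up above the two studs, about 10 mm clear of the stud tips and never touching the base, so that the fitter can slip on the shims. Finish while still holding it there, with the base still home and the other cap and everything else left where they were.

Things in the scene. Friction and masses are not known exactly. Their poses are not given: they have to be found in the camera images.
- base: lower half of a split bearing, dark cast iron, about 0.85 kg, loose. Foot 140 x 40 x 12 mm; body 90 x 40 mm with flat top 34 mm high and a bronze half-round trough (radius 15) across its middle. Two 8 mm studs at x = +-32 mm, y = 0, tips 66 mm up. Origin: centre of underside; x along the length (stud line), z up; same either way round. Grip its flat sides y = +-20 mm between the studs, from above
- nest: assembly place, fixed: bright steel plate 176 x 76 mm flush with the bench, with three round dark stop buttons 14 mm across, 10 mm high: two along its far side at x = -48 and +48, y = +27 mm, one at its end at x = +77 mm, y = 0. Origin: on the bench, where the base's centre comes when home, its side against two buttons and its end against the third, its length along x. Slide the base in along +x
- cap_large: the cap that fits: dark cast iron, 0.42 kg, 90 mm long, 40 mm wide, flat shoulders 18 mm high, arch of 31 mm outer radius over a half-round opening, grease nipple on top (to 41.5 mm). A 12 mm hole down each shoulder at x = +-32 mm. Origin: centre of flat underside, 3 mm above the bench in the tray; x along the length, z up; same either way round. Grip across its 40 mm width at the arch, from above
- cap_small: the cap of a smaller bearing, not wanted: like the other but 66 mm long, 40 mm wide, arch 23 mm high (nipple to 33.5 mm), holes at x = +22.5 and -22.5 mm. It stands in the same tray, and either may be in either place. Origin and axes as for the large one
- tray: open sheet aluminium tray 260 x 165 mm with walls 26 mm high and 3 mm thick, fixed; the two caps stand in it in line, one in each half, about 116 mm between centres. Origin: centre of its underside; x along the 260 mm
- bin: blue plastic bin of bolts, 170 x 110 mm, 78 mm high, fixed, between the tray and the steel plate. Origin: centre of its underside; x along the 170 mm
- oil: white plastic bottle with black cap, 60 mm across, 165 mm high, standing loose beyond the bin. Origin: centre of its underside
- grease: grey jar with steel lid, 70 mm across, 95 mm high, standing loose on the robot's side of the bin. Origin: centre of its underside
- wrench: steel wrench 190 mm long lying loose on the bench beyond the steel plate. Origin: middle of its underside; x along its length
- race: steel bearing ring, 62 mm outside, 40 mm inside, 16 mm high, lying loose on the robot's side of the plate. Origin: centre of its underside
- driver: screwdriver 200 mm long lying loose beyond the tray. Origin: middle of its underside; x along its length
Mind the look-alikes: they are no part of the job. Leave any brown look-alike of the nest alone.

How it is judged:
By the outcome, as a careful person would: the job done as asked, in the order asked, and still so for the second after the job is handed in, while the arm keeps its last pose, push and grip.
It also fails if it takes over 72 s, if anything falls off the work surface, if the arm or the gripper's body presses on something with over 40 N, if the wrist force passes 120 N, or if a joint passes its speed limit or range.

## Working session

There is one attempt and no reset: what is moved stays moved. The work goes in short steps, Python scripts to look and compute and a tool call to move; the robot and the scene stay as the last step left them, time stands still between calls to the robot, and variables do not carry over. Pictures are saved under pics/ and viewed, at most 10 in all, crops included, and the job is handed in when it is done.

Besides the shell and the picture viewer there is one more tool, called after "Request:" in YAML: its name, and indented under it one key for each argument. step_arm: Moves the arm, as the interface text tells. Its arguments: {"type":"object","properties":{"targets":{"type":"array"},"squeeze":{"type":"number"}},"required":["targets"]}

```bash
ls; mkdir -p pics
python3 - <<'E'
from station import ctrl
import cv2,numpy as np,pickle
d={}
for n in("top","scene"):
    r=ctrl.get_image(n);d[n]=r;cv2.imwrite(f"pics/{n}0.png",r["img"][:,:,::-1])
    R=cv2.Rodrigues(np.array(r["rvec"]))[0];print(n,r["fx"],r["cx"],r["cy"],-R.T@np.array(r["tvec"]).ravel(),R.round(2).tolist())
pickle.dump(d,open("im0.pkl","wb"))
o=ctrl.get_obs();print(o)
E
```

```text
pics
top 546.0255296082922 282.5331140638605 214.59673544882293 [0.39695686 0.02109207 1.48023285] [[-0.0, -1.0, -0.02], [-1.0, 0.0, -0.07], [0.07, 0.02, -1.0]]
scene 468.48301667366604 269.4904768711919 209.1299713615578 [1.28077063 0.65315639 0.78651697] [[-0.61, 0.79, -0.02], [0.48, 0.36, -0.8], [-0.63, -0.5, -0.6]]
{'t': 0.1, 'q': array([-1.43498390e+00,  5.32986115e-02,  1.61414893e+00, -1.37920754e-05,
        1.47599555e+00, -1.18963538e-01]), 'dq': array([-0.00157124, -0.00180026, -0.00332003,  0.00084309,  0.0005542 ,
       -0.00105816]), 'effort': array([-1.54494617e-03, -3.94908786e+01, -3.71364248e+01, -2.20701827e-04,
        3.94951567e-03, -1.23275845e-05]), 'tool_pos': array([ 0.1574537 , -0.60421587,  0.20508582]), 'tool_rot': array([-3.11430117e+00, -3.98886629e-01,  4.60242321e-05]), 'contact_force': array([ 0.00651843, -1.21060351, -0.75973905]), 'wrist_torque': array([0.01676788, 0.01610767, 0.00755233]), 'grip_force': 0.0, 'opening': 0.08529102171220519}
```

View pics/top0.png

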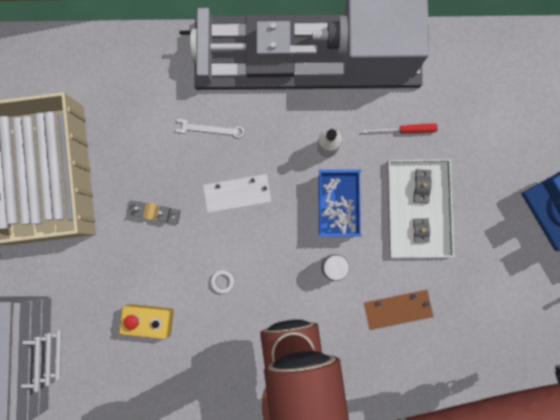

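View pics/scene0.png

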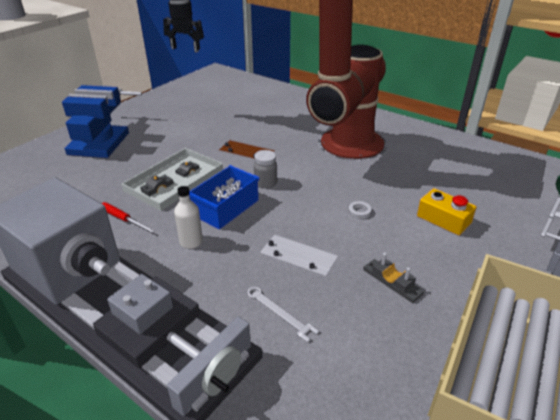

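The top view shows the base at about (154,214) and the plate at (237,193), with buttons near (220,186), (253,180) and (265,188). It also shows the tray at (421,209) with caps at (423,185) and (422,230), the bin at (340,203), the oil at (331,140) and the jar at (336,267). The brown decoy is at (398,309). The scene view agrees.

```bash
cat > h.py <<'E'
import cv2,numpy as np,pickle
def cast(r,uv,z):
    R=cv2.Rodrigues(np.array(r["rvec"],float))[0];c=-R.T@np.array(r["tvec"],float).ravel()
    uv=np.atleast_2d(uv).astype(float)
    d=np.c_[(uv[:,0]-r["cx"])/r["fx"],(uv[:,1]-r["cy"])/r["fy"],np.ones(len(uv))]@R
    return c+d*((z-c[2])/d[:,2])[:,None]
def proj(r,P):
    K=np.array([[r["fx"],0,r["cx"]],[0,r["fy"],r["cy"]],[0,0,1]])
    return cv2.projectPoints(np.atleast_2d(P).astype(float),np.array(r["rvec"],float),np.array(r["tvec"],float),K,None)[0][:,0]
def blobs(mask,box,amin=5):
    x0,y0,x1,y1=box;m=np.zeros_like(mask,np.uint8);m[y0:y1,x0:x1]=mask[y0:y1,x0:x1]
    n,l,s,c=cv2.connectedComponentsWithStats(m)
    out=[]
    for i in range(1,n):
        if s[i,4]>=amin:
            cs=cv2.findContours((l==i).astype(np.uint8),0,2)[0][0]
            out.append((int(s[i,4]),c[i].round(2),cv2.minAreaRect(np.argwhere(l==i)[:,::-1].astype(np.float32))))
    return sorted(out,key=lambda t:-t[0])
E
python3 - <<'E'
from h import *
d=pickle.load(open("im0.pkl","rb"))
t=d["top"]["img"]; s=d["scene"]["img"]
g=t.max(2)
def show(n,m,b,z,a=5,r=d["top"]):
    for A,c,q in blobs(m,b,a)[:4]:
        print(n,A,c,cast(r,c,z)[0,:2].round(4),'rect',cast(r,cv2.boxPoints(q),z)[:,:2].round(3).tolist())
show('plate',(t.min(2)>175),(195,165,280,220),0,50)
show('buttons',(g<105),(205,170,275,200),.01,3)
show('base',(g<105),(115,190,195,235),.012,8)
show('bin',(t[:,:,2]>t[:,:,0]+60),(300,160,375,245),.078,100)
show('caps',(g<110),(395,165,448,252),.02,20)
show('jar',(t.min(2)>170),(315,245,360,290),.095,50)
show('race',(t.min(2)>175),(200,260,245,300),.016,50)
show('oil',(t.min(2)>185),(310,125,350,160),.12,20)
cs=[cv2.resize(t[y:y+60,x:x+100],None,fx=4,fy=4,interpolation=cv2.INTER_CUBIC) for x,y in((120,175),(195,160))]
tr=cv2.resize(t[155:265,380:460],None,fx=4.3636,fy=4.3636,interpolation=cv2.INTER_CUBIC)
L=np.vstack(cs);tr=cv2.resize(tr,(349,480));cv2.imwrite("pics/crop0.png",np.hstack([L,tr])[:,:,::-1])
E
```

```text
plate 1706 [236.26 193.23] [0.5659 0.1779] rect [[0.591, 0.271], [0.621, 0.096], [0.544, 0.082], [0.514, 0.257]]
buttons 6 [252.17 180.17] [0.6003 0.1337] rect [[0.601, 0.137], [0.603, 0.134], [0.599, 0.13], [0.597, 0.133]]
buttons 6 [217.5 186. ] [0.5848 0.228 ] rect [[0.588, 0.229], [0.588, 0.227], [0.582, 0.227], [0.582, 0.229]]
buttons 6 [264.17 187.83] [0.5792 0.101 ] rect [[0.579, 0.104], [0.583, 0.1], [0.58, 0.097], [0.576, 0.101]]
base 66 [132.73 209.8 ] [0.5206 0.458 ] rect [[0.521, 0.478], [0.542, 0.458], [0.523, 0.438], [0.502, 0.458]]
base 55 [168.35 215.38] [0.505  0.3606] rect [[0.49, 0.375], [0.524, 0.361], [0.518, 0.346], [0.483, 0.359]]
base 9 [159.11 215.78] [0.504  0.3858] rect [[0.506, 0.389], [0.506, 0.381], [0.501, 0.381], [0.501, 0.389]]
bin 1801 [339.07 199.79] [ 0.5389 -0.0957] rect [[0.618, -0.042], [0.619, -0.15], [0.446, -0.151], [0.444, -0.043]]
caps 266 [420.68 186.71] [ 0.5791 -0.3191] rect [[0.622, -0.299], [0.621, -0.342], [0.541, -0.34], [0.541, -0.298]]
caps 173 [419.97 231.06] [ 0.4602 -0.3147] rect [[0.488, -0.296], [0.491, -0.334], [0.437, -0.337], [0.435, -0.299]]
jar 447 [336.37 267.25] [ 0.3663 -0.0859] rect [[0.395, -0.057], [0.395, -0.115], [0.337, -0.115], [0.337, -0.057]]
race 207 [222.62 280.89] [0.3287 0.2117] rect [[0.358, 0.24], [0.358, 0.184], [0.299, 0.184], [0.299, 0.24]]
```

View pics/crop0.png

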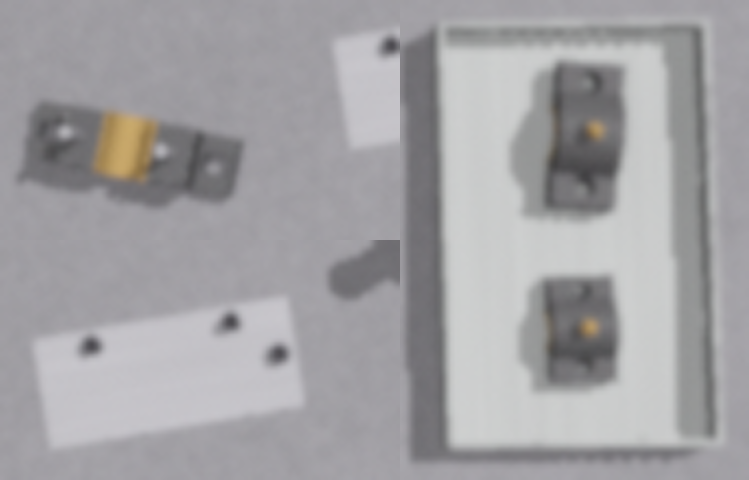

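Sizes and button offsets match the nest: origin about (0.5675, 0.1765), x axis at -80°. The large cap is the one at x≈0.58. I'll move above the base and take a wrist view.

Request:
step_arm:
  targets:
    - {"travel": [0.4, 0.5, 0.15], "angular": [0, 0, 0.6], "gripper": 1}
    - {"travel": [0.4, 0.5, 0.15], "angular": [0, 0, 0.6], "gripper": 1}
    - {"travel": [0.4, 0.5, 0.15], "angular": [0, 0, 0.6], "gripper": 1}
    - {"travel": [0.4, 0.5, 0.15], "angular": [0, 0, 0.6], "gripper": 1}
    - {"travel": [0.4, 0.5, 0.15], "angular": [0, 0, 0.6], "gripper": 1}
    - {"travel": [0.4, 0.5, 0.15], "angular": [0, 0, 0.6], "gripper": 1}
    - {"travel": [0.4, 0.5, 0.15], "angular": [0, 0, 0.6], "gripper": 1}
    - {"travel": [0.4, 0.5, 0.15], "angular": [0, 0, 0.6], "gripper": 1}

```text
t: 0.9
tool_pos: [0.3984, -0.3027, 0.2965]
tool_rot: [2.937, 1.116, 0.0]
contact_force: [0.5, 0.5, 0.1]
opening: 0.0855
grip_force: 0.0
```

Request:
step_arm:
  targets:
    - {"travel": [0.15, 0.6, 0], "angular": [0, 0, 0.5], "gripper": 1}
    - {"travel": [0.15, 0.6, 0], "angular": [0, 0, 0.5], "gripper": 1}
    - {"travel": [0.15, 0.6, 0], "angular": [0, 0, 0.5], "gripper": 1}
    - {"travel": [0.15, 0.6, 0], "angular": [0, 0, 0.5], "gripper": 1}
    - {"travel": [0.15, 0.6, 0], "angular": [0, 0, 0.5], "gripper": 1}
    - {"travel": [0.15, 0.6, 0], "angular": [0, 0, 0.5], "gripper": 1}
    - {"travel": [0.15, 0.6, 0], "angular": [0, 0, 0.5], "gripper": 1}
    - {"travel": [0.15, 0.6, 0], "angular": [0, 0, 0.5], "gripper": 1}
    - {"travel": [0.15, 0.6, 0], "angular": [0, 0, 0.5], "gripper": 1}
    - {"travel": [0.15, 0.6, 0], "angular": [0, 0, 0.5], "gripper": 1}

```text
t: 1.9
tool_pos: [0.4872, 0.0551, 0.2957]
tool_rot: [-2.662, -1.668, 0.002]
contact_force: [0.2, 0.5, 0.3]
opening: 0.0855
grip_force: 0.0
```

Run:
```python
from station import ctrl
from h import *
r=ctrl.get_image("wrist");pickle.dump(r,open("w1.pkl","wb"));cv2.imwrite("pics/w1.png",r["img"][:,:,::-1])
o=ctrl.get_obs();print(o["t"],o["tool_pos"],o["tool_rot"],o["q"].round(2))
R=cv2.Rodrigues(np.array(r["rvec"],float))[0];print(-R.T@np.array(r["tvec"]).ravel(),R.round(2))
```

```text
1.95 [0.48728671 0.05449881 0.29584714] [ 2.66319071e+00  1.66633164e+00 -1.38440184e-03] [-0.04 -0.31  1.8  -0.    1.66  0.41]
[0.52087577 0.12436036 0.46442136] [[ 0.9  -0.44 -0.  ]
 [-0.42 -0.86  0.31]
 [-0.13 -0.28 -0.95]]
```

View pics/w1.png

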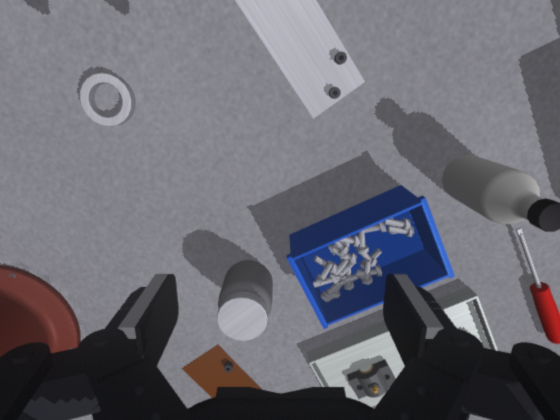

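The wrist view looks ahead along tool +x, with the plate's end stop at (334,92) and a far-side stop at (340,58). I'll continue to the base.

Request:
step_arm:
  targets:
    - {"travel": [0.02, 0.46, -0.07], "angular": [0, 0, 0.335], "gripper": 1}
    - {"travel": [0.02, 0.46, -0.07], "angular": [0, 0, 0.335], "gripper": 1}
    - {"travel": [0.02, 0.46, -0.07], "angular": [0, 0, 0.335], "gripper": 1}
    - {"travel": [0.02, 0.46, -0.07], "angular": [0, 0, 0.335], "gripper": 1}
    - {"travel": [0.02, 0.46, -0.07], "angular": [0, 0, 0.335], "gripper": 1}
    - {"travel": [0.02, 0.46, -0.07], "angular": [0, 0, 0.335], "gripper": 1}
    - {"travel": [0.02, 0.46, -0.07], "angular": [0, 0, 0.335], "gripper": 1}
    - {"travel": [0.02, 0.46, -0.07], "angular": [0, 0, 0.335], "gripper": 1}
    - {"travel": [0.02, 0.46, -0.07], "angular": [0, 0, 0.335], "gripper": 1}
    - {"travel": [0.02, 0.46, -0.07], "angular": [0, 0, 0.335], "gripper": 1}

```text
t: 2.95
tool_pos: [0.5002, 0.3296, 0.2548]
tool_rot: [2.423, 1.999, 0.001]
contact_force: [-0.6, -0.3, 0.1]
opening: 0.0857
grip_force: 0.0
```

Run:
```python
from station import ctrl
from h import *
r=ctrl.get_image("wrist");pickle.dump(r,open("w2.pkl","wb"));cv2.imwrite("pics/w2.png",r["img"][:,:,::-1])
o=ctrl.get_obs();print(o["t"],o["tool_pos"],o["tool_rot"],o["q"].round(2))
```

```text
3.0 [0.50008322 0.32981654 0.25482493] [2.42296327e+00 1.99911431e+00 1.37396305e-03] [ 0.46 -0.03  1.62 -0.    1.56  0.65]
```

View pics/w2.png

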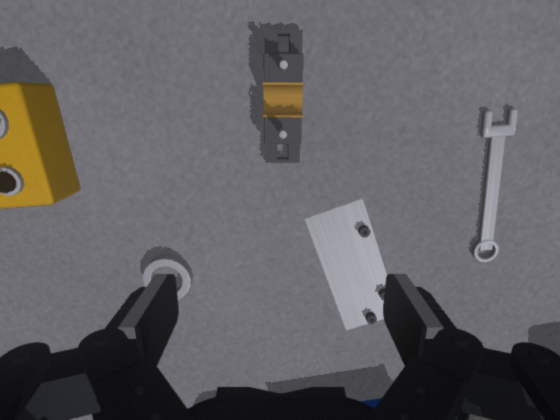

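Clear view: base stud tips at about (284,65) and (283,135), bronze trough at (283,100), nest buttons at (364,230), (384,293) and (370,317).

Run:
```python
from h import *
r=pickle.load(open("w2.pkl","rb"));t=r["img"];g=t.max(2)
T=[]
for b in((276,55,292,75),(275,125,291,145)):
    q=blobs(t.min(2)>150,b,5)[0];p=cast(r,q[1],.066)[0];T.append(p);print('tip',q[0],q[1],p.round(4))
T=np.array(T);v=T[0]-T[1];print('base c',T.mean(0).round(4),'sep',np.linalg.norm(v),'ang',np.degrees(np.arctan2(v[1],v[0])))
q=blobs((t[:,:,0]>t[:,:,2].astype(int)+50),(255,70,310,130),50)[0];print('bronze',q[0],cast(r,cv2.boxPoints(q[2]),.034).round(4)[:,:2].tolist(),cast(r,q[1],.028)[0].round(4))
q=blobs(g<100,(255,20,310,170),300)[0];print('dark',q[1],cast(r,q[1],.02)[0].round(4))
B=[]
for b in((355,220,372,240),(377,283,392,303),(361,307,380,327)):
    for q in blobs(g<75,b,5)[:1]:
        p=cast(r,q[1],.008)[0];B.append(p);print('btn',q[0],q[1],p.round(4))
B=np.array(B)[:,:2];M=np.array([[-.048,.027],[.048,.027],[.077,0]])
A=M-M.mean(0);C=B-B.mean(0);th=np.arctan2((A[:,0]*C[:,1]-A[:,1]*C[:,0]).sum(),(A*C).sum())
Rm=np.array([[np.cos(th),-np.sin(th)],[np.sin(th),np.cos(th)]]);o=B.mean(0)-Rm@M.mean(0)
print('nest',o,np.degrees(th),'res',(B-(M@Rm.T+o)).round(4).tolist())
```

```text
tip 16 [284.12  64.06] [0.5231 0.4303 0.066 ]
tip 6 [284.   134.67] [0.5109 0.3667 0.066 ]
base c [0.517  0.3985 0.066 ] sep 0.06480027319729458 ang 79.10319603445299
bronze 1253 [[0.4993, 0.4198], [0.5388, 0.4122], [0.5329, 0.3787], [0.4924, 0.3866]] [0.5165 0.3997 0.028 ]
dark [277.67  88.71] [0.5129 0.4107 0.02  ]
btn 65 [362.8  229.62] [0.5849 0.2271 0.008 ]
btn 186 [386.53 292.76] [0.6049 0.1321 0.008 ]
btn 75 [370.03 316.75] [0.5792 0.0994 0.008 ]
nest [0.56748359 0.17499195] -79.89536258956649 res [[-0.0007, 0.0001], [0.0025, -0.0004], [-0.0018, 0.0003]]
```

Base: centre (0.5165, 0.399), angle 79.1°, stud spacing 64.8 mm (should be 64). Nest: origin (0.5675, 0.176), angle -80.3°. I'll go down on the base.

Request:
step_arm:
  targets:
    - {"travel": [0.027, 0.115, -0.1], "angular": [0, 0, 0], "gripper": 1}
    - {"travel": [0.027, 0.115, -0.1], "angular": [0, 0, 0], "gripper": 1}
    - {"travel": [0.027, 0.115, -0.18], "angular": [0, 0, 0], "gripper": 1}
    - {"travel": [0.027, 0.115, -0.25], "angular": [0, 0, 0], "gripper": 1}
    - {"travel": [0.027, 0.115, -0.3], "angular": [0, 0, 0], "gripper": 1}
    - {"travel": [0.027, 0.115, -0.34], "angular": [0, 0, 0], "gripper": 1}
    - {"travel": [0.027, 0.115, -0.375], "angular": [0, 0, 0], "gripper": 1}
    - {"travel": [0.027, 0.115, -0.4], "angular": [0, 0, 0], "gripper": 1}
    - {"travel": [0.027, 0.115, -0.415], "angular": [0, 0, 0], "gripper": 1}
    - {"travel": [0.027, 0.115, -0.415], "angular": [0, 0, 0], "gripper": 1}

```text
t: 4.0
tool_pos: [0.5152, 0.3994, 0.0041]
tool_rot: [-2.421, -2.001, 0.003]
contact_force: [-0.2, -0.2, -0.5]
opening: 0.0854
grip_force: 0.0
```

Run:
```python
from station import ctrl
from h import *
r=ctrl.get_image("wrist");cv2.imwrite("pics/w3.png",r["img"][:,:,::-1])
o=ctrl.get_obs();print(o["t"],o["tool_pos"],o["tool_rot"],o["contact_force"])
```

```text
4.05 [0.51597705 0.40002522 0.00542618] [2.42144578e+00 2.00151074e+00 1.61669027e-04] [-0.09269315 -0.09063512  0.05258558]
```

View pics/w3.png

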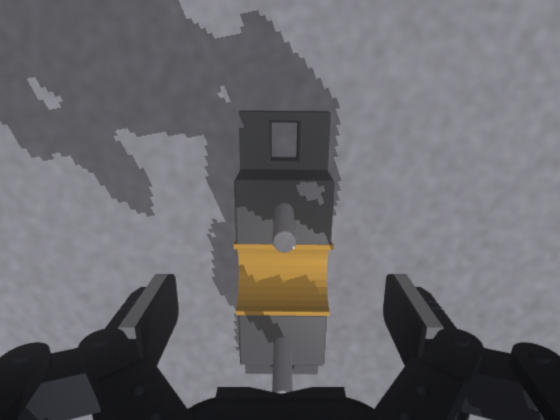

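The base is centred between the fingers, at columns 235-330 with the fingers at 177 and 385. I'll lower 3 mm and close.

Request:
step_arm:
  targets:
    - {"travel": [0, 0, -0.005], "angular": [0, 0, 0], "gripper": 1}
    - {"travel": [0, 0, -0.005], "angular": [0, 0, 0], "gripper": 0.4}
    - {"travel": [0, 0, -0.005], "angular": [0, 0, 0], "gripper": 0.3}
    - {"travel": [0, 0, -0.005], "angular": [0, 0, 0], "gripper": 0.3}
    - {"travel": [0, 0, -0.005], "angular": [0, 0, 0], "gripper": 0.3}
    - {"travel": [0, 0, -0.005], "angular": [0, 0, 0], "gripper": 0.3}
    - {"travel": [0, 0, -0.005], "angular": [0, 0, 0], "gripper": 0.3}
    - {"travel": [0, 0, -0.005], "angular": [0, 0, 0], "gripper": 0.3}
  squeeze: 50

```text
t: 4.85
tool_pos: [0.5157, 0.4002, 0.0022]
tool_rot: [-2.421, -2.002, 0.0]
contact_force: [0.7, 0.3, -0.4]
opening: 0.0255
grip_force: 0.0
```

Unexpected: it closed to 25 mm without any grip force. I'll take a look.

Run:
```python
from station import ctrl
from h import *
r=ctrl.get_image("wrist");a=r["img"][60:420]
s=ctrl.get_image("scene")
u=proj(s,[.516,.4,.03])[0].astype(int);print(u)
c=cv2.resize(s["img"][u[1]-60:u[1]+50,u[0]-60:u[0]+60],(393,360),interpolation=cv2.INTER_CUBIC)
cv2.imwrite("pics/w4.png",np.hstack([cv2.resize(a,(400,360)),c])[:,:,::-1])
o=ctrl.get_obs();print(o["t"],o["tool_pos"],o["opening"],o["grip_force"],o["contact_force"])
```

```text
[392 271]
4.95 [0.51570701 0.40020839 0.00219874] 0.025528795666954124 0.0 [-0.36243421  0.31832122  0.37793661]
```

View pics/w4.png

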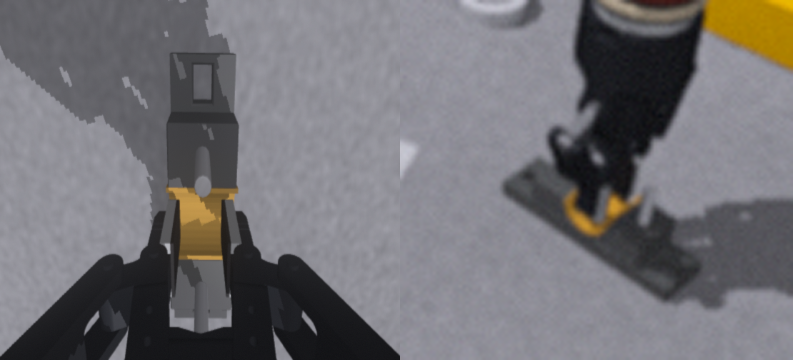

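The pads have closed inside the trough notch, above the flat sides, and nothing has moved. I'll work out the true fingertip height from the wrist pictures: pad corners at about (177,275) and (385,275) when open.

Run:
```python
from station import ctrl
from h import *
r=pickle.load(open("w2.pkl","rb"))
p=np.array([.5001,.3297,.2548]);R=cv2.Rodrigues(np.array([2.423,1.999,.001]))[0]
for d in(0,.006,.013,.02,.026,.032,.04): print(d,[proj(r,p+R@np.array([sx*.011,sy*.0427,-d]))[0].round(0).tolist() for sx in(1,-1) for sy in(1,-1)])
r=ctrl.get_image("wrist");o=ctrl.get_obs();p=o["tool_pos"];R=cv2.Rodrigues(o["tool_rot"])[0];h=o["opening"]/2
print('now')
for d in(0,.006,.013,.02,.026,.032,.04): print(d,[proj(r,p+R@np.array([sx*.011,sy*h,-d]))[0].round(0).tolist() for sx in(1,-1) for sy in(1,-1)])
cv2.imwrite("pics/w5.png",cv2.resize(r["img"][250:420,180:390],None,fx=3.5,fy=3.5,interpolation=cv2.INTER_CUBIC)[:,:,::-1])
```

```text
0 [[365.0, 230.0], [197.0, 230.0], [362.0, 269.0], [200.0, 269.0]]
0.006 [[368.0, 234.0], [194.0, 235.0], [365.0, 275.0], [197.0, 275.0]]
0.013 [[371.0, 240.0], [190.0, 240.0], [368.0, 281.0], [194.0, 282.0]]
0.02 [[375.0, 246.0], [187.0, 246.0], [371.0, 289.0], [191.0, 289.0]]
0.026 [[379.0, 252.0], [183.0, 252.0], [375.0, 296.0], [187.0, 296.0]]
0.032 [[382.0, 258.0], [180.0, 258.0], [378.0, 303.0], [184.0, 303.0]]
0.04 [[388.0, 266.0], [174.0, 266.0], [383.0, 314.0], [179.0, 314.0]]
now
0 [[306.0, 230.0], [256.0, 230.0], [305.0, 269.0], [257.0, 269.0]]
0.006 [[307.0, 235.0], [255.0, 235.0], [306.0, 275.0], [256.0, 275.0]]
0.013 [[308.0, 240.0], [254.0, 240.0], [307.0, 282.0], [255.0, 282.0]]
0.02 [[309.0, 246.0], [253.0, 246.0], [308.0, 289.0], [254.0, 289.0]]
0.026 [[311.0, 252.0], [252.0, 252.0], [309.0, 296.0], [253.0, 296.0]]
0.032 [[312.0, 258.0], [251.0, 258.0], [310.0, 303.0], [252.0, 303.0]]
0.04 [[313.0, 267.0], [249.0, 267.0], [312.0, 314.0], [251.0, 314.0]]
```

View pics/w5.png

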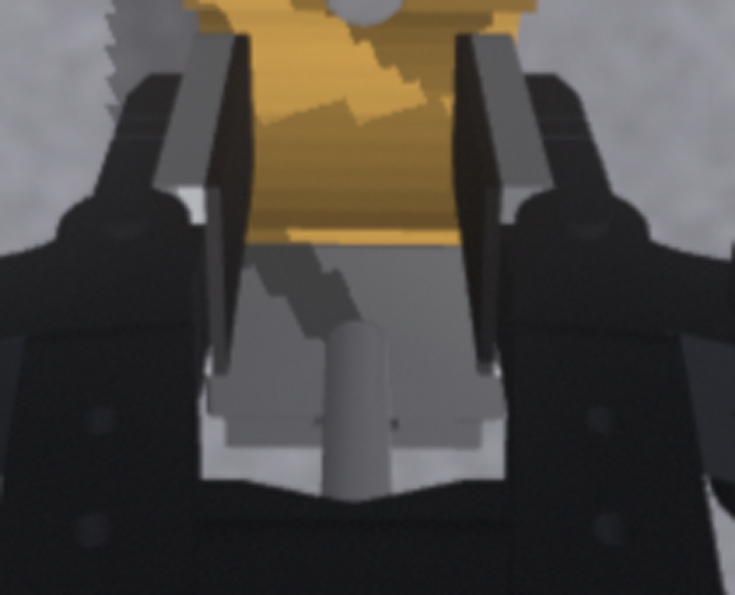

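The pad tips sit at d≈32 mm behind the reported TCP (row 260 in the full image). That puts them at z≈35 mm, just above the body, which explains the miss. I'll open and lower in small steps, watching the force.

Request:
step_arm:
  targets:
    - {"travel": [0, 0, 0], "angular": [0, 0, 0], "gripper": 1}
    - {"travel": [0, 0, 0], "angular": [0, 0, 0], "gripper": 1}
    - {"travel": [0, 0, 0], "angular": [0, 0, 0], "gripper": 1}
    - {"travel": [0, 0, 0], "angular": [0, 0, 0], "gripper": 1}
    - {"travel": [0, 0, -0.004], "angular": [0, 0, 0], "gripper": 1}
    - {"travel": [0, 0, -0.007], "angular": [0, 0, 0], "gripper": 1}
    - {"travel": [0, 0, -0.007], "angular": [0, 0, 0], "gripper": 1}

```text
t: 5.7
tool_pos: [0.5154, 0.4, -0.0026]
tool_rot: [-2.421, -2.002, 0.001]
contact_force: [-0.0, 0.2, -0.6]
opening: 0.0853
grip_force: 0.0
```

Run:
```python
from station import ctrl
from h import *
s=ctrl.get_image("scene");t=ctrl.get_image("top");pickle.dump((s,t),open("st.pkl","wb"))
o=ctrl.get_obs();p=o["tool_pos"];R=cv2.Rodrigues(o["tool_rot"])[0];print(p,o["contact_force"])
for d in(0,.015,.03,.045,.075,.105): print(d,[proj(s,p+R@np.array([0,sy*.0427,-d]))[0].round(1).tolist() for sy in(1,-1)])
u=proj(s,[.516,.4,.05])[0].astype(int);x0,y0=u[0]-60,u[1]-60;print(x0,y0)
cv2.imwrite("pics/s6.png",cv2.resize(s["img"][y0:y0+100,x0:x0+120],None,fx=6,fy=6,interpolation=cv2.INTER_CUBIC)[:,:,::-1])
```

```text
[ 0.51558229  0.40011949 -0.002227  ] [-0.21400739 -0.38384159  0.85423169]
0 [[379.5, 290.9], [402.2, 272.7]]
0.015 [[380.3, 286.2], [403.2, 268.1]]
0.03 [[381.2, 281.5], [404.2, 263.5]]
0.045 [[382.0, 276.7], [405.3, 258.7]]
0.075 [[383.8, 266.9], [407.4, 248.9]]
0.105 [[385.7, 256.6], [409.6, 238.8]]
334 205
```

View pics/s6.png

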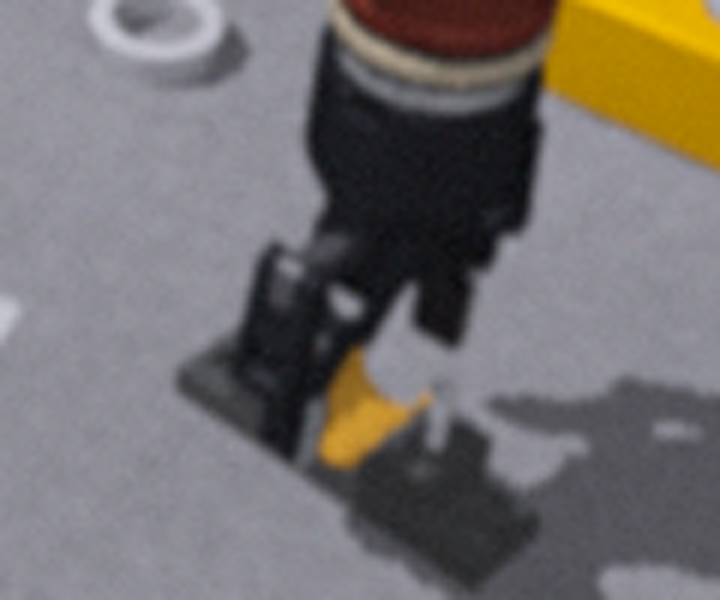

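The near finger's tip at about (382,282) and the far one's at (407,262) both give d≈30-35 mm, so the fingers really end well above the reported TCP. The body is near z≈93 mm, which leaves room over the studs. I'll lower another 18 mm, checking the force.

Request:
step_arm:
  targets:
    - {"travel": [0, 0, -0.005], "angular": [0, 0, 0], "gripper": 1}
    - {"travel": [0, 0, -0.01], "angular": [0, 0, 0], "gripper": 1}
    - {"travel": [0, 0, -0.015], "angular": [0, 0, 0], "gripper": 1}
    - {"travel": [0, 0, -0.015], "angular": [0, 0, 0], "gripper": 1}

```text
t: 6.2
tool_pos: [0.5152, 0.3999, -0.0119]
tool_rot: [-2.421, -2.002, 0.002]
contact_force: [-0.4, -0.0, 0.5]
opening: 0.0854
grip_force: 0.0
```

Request:
step_arm:
  targets:
    - {"travel": [0, 0, -0.004], "angular": [0, 0, 0], "gripper": 1}
    - {"travel": [0, 0, -0.008], "angular": [0, 0, 0], "gripper": 1}
    - {"travel": [0, 0, -0.012], "angular": [0, 0, 0], "gripper": 1}
    - {"travel": [0, 0, -0.015], "angular": [0, 0, 0], "gripper": 1}
    - {"travel": [0, 0, -0.015], "angular": [0, 0, 0], "gripper": 1}

```text
t: 6.7
tool_pos: [0.5155, 0.4, -0.0205]
tool_rot: [-2.421, -2.002, 0.001]
contact_force: [-0.1, -0.3, -0.4]
opening: 0.0853
grip_force: 0.0
```

Request:
step_arm:
  targets:
    - {"travel": [0, 0, 0], "angular": [0, 0, 0], "gripper": 0.4}
    - {"travel": [0, 0, 0], "angular": [0, 0, 0], "gripper": 0.3}
    - {"travel": [0, 0, 0], "angular": [0, 0, 0], "gripper": 0.3}
    - {"travel": [0, 0, 0], "angular": [0, 0, 0], "gripper": 0.3}
    - {"travel": [0, 0, 0], "angular": [0, 0, 0], "gripper": 0.3}
    - {"travel": [0, 0, 0], "angular": [0, 0, 0], "gripper": 0.3}
  squeeze: 50

```text
t: 7.3
tool_pos: [0.5164, 0.4004, -0.0195]
tool_rot: [2.421, 2.002, 0.002]
contact_force: [1.4, -0.7, 2.0]
opening: 0.0383
grip_force: 53.4
```

Gripped at 38.3 mm, 53 N. Now slide and turn 20.6° into the nest's direction, staying 10 mm off the side stops.

Request:
step_arm:
  targets:
    - {"travel": [0.004, -0.02, 0], "angular": [0, 0, 0.06], "gripper": 0.3}
    - {"travel": [0.009, -0.045, 0], "angular": [0, 0, 0.13], "gripper": 0.3}
    - {"travel": [0.014, -0.07, 0], "angular": [0, 0, 0.2], "gripper": 0.3}
    - {"travel": [0.019, -0.095, 0], "angular": [0, 0, 0.27], "gripper": 0.3}
    - {"travel": [0.024, -0.12, 0], "angular": [0, 0, 0.34], "gripper": 0.3}
    - {"travel": [0.029, -0.145, 0], "angular": [0, 0, 0.41], "gripper": 0.3}
    - {"travel": [0.032, -0.161, 0], "angular": [0, 0, 0.458], "gripper": 0.3}
    - {"travel": [0.032, -0.161, 0], "angular": [0, 0, 0.458], "gripper": 0.3}

```text
t: 8.1
tool_pos: [0.5353, 0.3029, -0.0195]
tool_rot: [2.024, 2.402, -0.0]
contact_force: [-0.4, -1.7, 3.5]
opening: 0.0387
grip_force: 53.7
```

Run:
```python
from station import ctrl
from h import *
o=ctrl.get_obs();print(o["t"],o["tool_pos"],o["tool_rot"],o["contact_force"],o["wrist_torque"],o["opening"],o["grip_force"])
r=ctrl.get_image("wrist");pickle.dump(r,open("w7.pkl","wb"));cv2.imwrite("pics/w7.png",r["img"][:,:,::-1])
R=cv2.Rodrigues(o["tool_rot"])[0];print(np.degrees(np.arctan2(R[1,1],R[0,1])))
```

```text
8.1 [ 0.53530071  0.30294389 -0.01947865] [ 2.02414932e+00  2.40187658e+00 -8.89324166e-06] [-0.44909411 -1.705018    3.4946481 ] [-0.39173654 -0.01628864  0.12887565] 0.03867286360057849 53.66262566697486
9.755872956130814
```

View pics/w7.png

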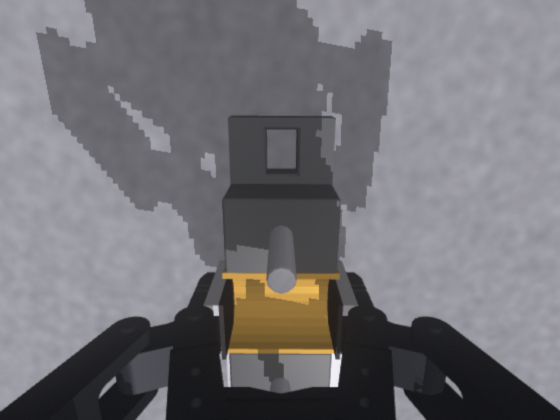

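That was my tenth picture: the base is gripped squarely, with the far stud tip at (281,284). From here on I'll measure by numbers only.

Run:
```python
from h import *
r=pickle.load(open("w7.pkl","rb"))
ex=np.array([.1685,-.9857]);ey=np.array([.9857,.1685]);o=np.array([.5675,.176]);p=np.array([.5353,.3029])
s=cast(r,[281.5,284],.066)[0];b=s[:2]+.032*ex  # rear stud is at -x of nest
print('stud',s,'base',b,'nest xy',(b-o)@ex,(b-o)@ey,'tcp',(p-o)@ex,(p-o)@ey)
e=cast(r,[[229,117],[335,117]],.012);print('rear end mid',e.mean(0),'w',np.linalg.norm(e[0]-e[1]),'->base',e.mean(0)[:2]+.07*ex)
# foot hole etc not needed; button check in top view with arm away later
d=pickle.load(open("im0.pkl","rb"))["top"]
g=d["img"].max(2).astype(float)
for b in((211,179,226,193),(245,173,260,187),(257,181,272,195)):
    x0,y0,x1,y1=b;w=np.clip(160-g[y0:y1,x0:x1],0,None);yy,xx=np.mgrid[y0:y1,x0:x1]
    P=cast(d,[(w*xx).sum()/w.sum(),(w*yy).sum()/w.sum()],.006)[0,:2]-o;print('btn top-view nest',P@ex,P@ey)
```

```text
stud [0.52973284 0.33186632 0.066     ] base [0.53512484 0.30032392] nest xy -0.12800130396358916 -0.010963615408952031 tcp -0.13051103000000003 -0.01035689
rear end mid [0.5234194  0.37072374 0.012     ] w 0.03957959481644646 ->base [0.5352144  0.30172474]
btn top-view nest -0.04960326063734002 0.026394632674643558
btn top-view nest 0.04654531164485264 0.02585802740418803
btn top-view nest 0.0752600981706699 -0.0013409838469183675
```

Request:
step_arm:
  targets:
    - {"travel": [0.005, -0.025, 0], "angular": [0, 0, 0], "gripper": 0.3}
    - {"travel": [0.01, -0.05, 0], "angular": [0, 0, 0], "gripper": 0.3}
    - {"travel": [0.015, -0.075, 0], "angular": [0, 0, 0], "gripper": 0.3}
    - {"travel": [0.02, -0.1, 0], "angular": [0, 0, 0], "gripper": 0.3}
    - {"travel": [0.025, -0.125, 0], "angular": [0, 0, 0], "gripper": 0.3}
    - {"travel": [0.03, -0.15, 0], "angular": [0, 0, 0], "gripper": 0.3}
    - {"travel": [0.036, -0.18, 0], "angular": [0, 0, 0], "gripper": 0.3}
    - {"travel": [0.036, -0.18, 0], "angular": [0, 0, 0], "gripper": 0.3}

```text
t: 8.95
tool_pos: [0.5573, 0.1943, -0.0195]
tool_rot: [2.024, 2.4, -0.001]
contact_force: [0.8, -5.4, 4.9]
opening: 0.0387
grip_force: 53.8
```

Request:
step_arm:
  targets:
    - {"travel": [0.001, -0.005, 0], "angular": [0, 0, 0], "gripper": 0.3}
    - {"travel": [0.002, -0.01, 0], "angular": [0, 0, 0], "gripper": 0.3}
    - {"travel": [0.003, -0.015, 0], "angular": [0, 0, 0], "gripper": 0.3}
    - {"travel": [0.004, -0.02, 0], "angular": [0, 0, 0], "gripper": 0.3}
    - {"travel": [0.004, -0.024, 0], "angular": [0, 0, 0], "gripper": 0.3}
    - {"travel": [0.004, -0.024, 0], "angular": [0, 0, 0], "gripper": 0.3}

```text
t: 9.55
tool_pos: [0.5591, 0.1833, -0.0195]
tool_rot: [-2.023, -2.402, -0.004]
contact_force: [-0.1, 4.6, 4.7]
opening: 0.0389
grip_force: 53.8
```

Request:
step_arm:
  targets:
    - {"travel": [0, 0, 0], "angular": [0, 0, 0], "gripper": 0.3}
    - {"travel": [0, 0, 0], "angular": [0, 0, 0], "gripper": 0.3}

```text
t: 9.75
tool_pos: [0.5591, 0.1832, -0.0195]
tool_rot: [-2.023, -2.402, -0.004]
contact_force: [-0.5, 5.1, 5.2]
opening: 0.0386
grip_force: 53.8
```

Request:
step_arm:
  targets:
    - {"travel": [0.0005, -0.003, 0], "angular": [0, 0, 0], "gripper": 0.3}
    - {"travel": [0.001, -0.005, 0], "angular": [0, 0, 0], "gripper": 0.3}
    - {"travel": [0.001, -0.005, 0], "angular": [0, 0, 0], "gripper": 0.3}

```text
t: 10.05
tool_pos: [0.5596, 0.1803, -0.0195]
tool_rot: [-2.023, -2.402, -0.004]
contact_force: [-1.0, 5.5, 4.5]
opening: 0.0383
grip_force: 53.9
```

Request:
step_arm:
  targets:
    - {"travel": [0.0005, -0.002, 0], "angular": [0, 0, 0], "gripper": 0.3}
    - {"travel": [0.0007, -0.004, 0], "angular": [0, 0, 0], "gripper": 0.3}
    - {"travel": [0.0007, -0.004, 0], "angular": [0, 0, 0], "gripper": 0.3}

```text
t: 10.35
tool_pos: [0.56, 0.1779, -0.0195]
tool_rot: [-2.023, -2.402, -0.004]
contact_force: [-0.3, 5.4, 5.4]
opening: 0.0384
grip_force: 53.9
```

Request:
step_arm:
  targets:
    - {"travel": [0.0003, -0.0015, 0], "angular": [0, 0, 0], "gripper": 0.3}
    - {"travel": [0.0005, -0.0025, 0], "angular": [0, 0, 0], "gripper": 0.3}
    - {"travel": [0.0005, -0.0025, 0], "angular": [0, 0, 0], "gripper": 0.3}

```text
t: 10.65
tool_pos: [0.5603, 0.1765, -0.0195]
tool_rot: [-2.023, -2.402, -0.004]
contact_force: [-1.3, 6.1, 5.3]
opening: 0.0388
grip_force: 53.9
```

Request:
step_arm:
  targets:
    - {"travel": [0.0003, -0.0015, 0], "angular": [0, 0, 0], "gripper": 0.3}
    - {"travel": [0.0005, -0.0025, 0], "angular": [0, 0, 0], "gripper": 0.3}
    - {"travel": [0.0005, -0.0025, 0], "angular": [0, 0, 0], "gripper": 0.3}

```text
t: 10.95
tool_pos: [0.5606, 0.175, -0.0195]
tool_rot: [-2.023, -2.402, -0.004]
contact_force: [-1.5, 5.8, 5.3]
opening: 0.0386
grip_force: 53.9
```

Request:
step_arm:
  targets:
    - {"travel": [0.0003, -0.0015, 0], "angular": [0, 0, 0], "gripper": 0.3}
    - {"travel": [0.0004, -0.0022, 0], "angular": [0, 0, 0], "gripper": 0.3}
    - {"travel": [0.0004, -0.0022, 0], "angular": [0, 0, 0], "gripper": 0.3}

```text
t: 11.25
tool_pos: [0.5608, 0.1738, -0.0195]
tool_rot: [-2.023, -2.402, -0.004]
contact_force: [-1.3, 6.2, 4.8]
opening: 0.0386
grip_force: 53.9
```

Request:
step_arm:
  targets:
    - {"travel": [0.0003, -0.0015, 0], "angular": [0, 0, 0], "gripper": 0.3}
    - {"travel": [0.0004, -0.0024, 0], "angular": [0, 0, 0], "gripper": 0.3}
    - {"travel": [0.0004, -0.0024, 0], "angular": [0, 0, 0], "gripper": 0.3}

```text
t: 11.55
tool_pos: [0.561, 0.1729, -0.0195]
tool_rot: [-2.022, -2.401, -0.005]
contact_force: [-0.9, 7.5, 4.0]
opening: 0.0386
grip_force: 53.8
```

Run:
```python
from station import ctrl
from h import *
o=ctrl.get_obs();print(o["t"],o["tool_pos"],o["contact_force"],o["wrist_torque"])
for i in range(1):
    r=ctrl.get_image("wrist");pickle.dump(r,open("w8.pkl","wb"))
t=r["img"]
# rear end edge of foot and stud
g=t.max(2)
print(cast(r,[281.5,284],.066))
for b in blobs(g<90,(200,90,360,200),300)[:2]: print(b[0],b[1],cv2.boxPoints(b[2]).round(1).tolist())
print(t[100:130:2,250].mean(1).round().tolist())
```

```text
11.55 [ 0.56097432  0.17288338 -0.01950425] [-0.9257866   7.54027598  3.96647294] [ 1.22563971  0.2004227  -0.03768649]
[[0.55541898 0.20136837 0.066     ]]
7039 [277.25 160.73] [[223.0, 116.0], [339.0, 116.0], [339.0, 199.0], [223.0, 199.0]]
331 [354.06 170.8 ] [[346.0, 155.0], [359.0, 155.0], [359.0, 188.0], [346.0, 188.0]]
[132.0, 132.0, 132.0, 133.0, 131.0, 131.0, 131.0, 124.0, 61.0, 70.0, 70.0, 69.0, 70.0, 70.0, 70.0]
```

Force is rising and the tool is starting to lag, so the end stop is being reached. One more push.

Request:
step_arm:
  targets:
    - {"travel": [0.0003, -0.0015, 0], "angular": [0, 0, 0], "gripper": 0.3}
    - {"travel": [0.0005, -0.003, 0], "angular": [0, 0, 0], "gripper": 0.3}
    - {"travel": [0.0005, -0.003, 0], "angular": [0, 0, 0], "gripper": 0.3}

```text
t: 11.9
tool_pos: [0.561, 0.1728, -0.0195]
tool_rot: [-2.021, -2.399, -0.009]
contact_force: [-1.7, 14.0, 4.9]
opening: 0.0387
grip_force: 53.8
```

Request:
step_arm:
  targets:
    - {"travel": [0.0003, -0.0015, 0], "angular": [0, 0, 0], "gripper": 0.3}
    - {"travel": [0.0005, -0.003, 0], "angular": [0, 0, 0], "gripper": 0.3}
    - {"travel": [0.0005, -0.003, 0], "angular": [0, 0, 0], "gripper": 0.3}

```text
t: 12.2
tool_pos: [0.561, 0.1728, -0.0195]
tool_rot: [-2.02, -2.397, -0.012]
contact_force: [-2.3, 18.9, 4.3]
opening: 0.039
grip_force: 53.7
```

The end stop is firm (19 N, position holding). Now sideways along nest +y to the two side stops.

Request:
step_arm:
  targets:
    - {"travel": [0.0025, 0.0004, 0], "angular": [0, 0, 0], "gripper": 0.3}
    - {"travel": [0.005, 0.0008, 0], "angular": [0, 0, 0], "gripper": 0.3}
    - {"travel": [0.0075, 0.0012, 0], "angular": [0, 0, 0], "gripper": 0.3}
    - {"travel": [0.0075, 0.0012, 0], "angular": [0, 0, 0], "gripper": 0.3}

```text
t: 12.6
tool_pos: [0.5611, 0.1728, -0.0194]
tool_rot: [-2.015, -2.391, 0.002]
contact_force: [-18.6, 15.2, 19.2]
opening: 0.0383
grip_force: 55.5
```

Request:
step_arm:
  targets:
    - {"travel": [0.0015, 0.0003, 0], "angular": [0, 0, 0], "gripper": 0.3}
    - {"travel": [0.003, 0.0005, 0], "angular": [0, 0, 0], "gripper": 0.3}
    - {"travel": [0.003, 0.0005, 0], "angular": [0, 0, 0], "gripper": 0.3}

```text
t: 12.9
tool_pos: [0.5612, 0.1728, -0.0194]
tool_rot: [-2.014, -2.389, 0.007]
contact_force: [-23.9, 14.6, 24.2]
opening: 0.0387
grip_force: 56.0
```

The lateral push is blocked immediately, which could be stiction (pressing down 24 N) or real contact. I'll compare the scene view with the initial one around the stops.

Run:
```python
from station import ctrl
from h import *
s=ctrl.get_image("scene");pickle.dump(s,open("s9.pkl","wb"));s0=pickle.load(open("im0.pkl","rb"))["scene"]
ex=np.array([.1685,-.9857]);ey=np.array([.9857,.1685]);o=np.array([.5675,.176])
W=lambda x,y,z:np.r_[o+x*ex+y*ey,z]
names={'b1':(-.048,.027,.01),'b2':(.048,.027,.01),'b3':(.077,0,.01),'side-l':(-.07,.02,.012),'side-r':(.07,.02,.012),'s1':(-.032,0,.066),'s2':(.032,0,.066)}
for k,v in names.items(): print(k,proj(s,W(*v))[0].round(1))
u=proj(s,W(0,.02,0))[0].astype(int);x0,y0,x1,y1=u[0]-50,u[1]-28,u[0]+50,u[1]+28;print(x0,y0)
for im in(s0,s):
    g=im["img"].max(2)[y0:y1,x0:x1]
    print('\n'.join(''.join(" .:-=+*#%@"[min(9,int(v)//26)] for v in row) for row in g[::1]));print()
```

```text
b1 [311.8 263.6]
b2 [276.  251.2]
b3 [270.7 241.3]
side-l [321.6 264.1]
side-r [269.4 246.2]
s1 [311.2 237.1]
s2 [286.8 229.3]
244 230
--=+++++++++++++++++++++++++++++++++++++++++++++++++++++++++++++++++++++++++++++++++++++++++++++++++
-=++++++++++++++++++++++++++++++++++++++++++++++++++++++++++++++++++++++++++++++++++++++++++++++++++
=+++++++++++++++++++++++++++++++++++++++++++++++++++++++++++++++++++++++++++++++++++++++++++++++++++
=+++++++++++++++++++++++++++++++++++++++++++++++++++++++++++++++++++++++++++++++++++++++++++++++++++
+++++++++++++++++++++++++++++++*++++++++++++++++++++++++++++++++++++++++++++++++++++++++++++++++++++
+++++++++++++++++++++++++++++*******++++++++++++++++++++++++++++++++++++++++++++++++++++++++++++++++
++++++++++++++++++++++++++++**####****++++++++++++++++++++++++++++++++++++++++++++++++++++++++++++++
+++++++++++++++++++++++++++**########****+++++++++++++++++++++++++++++++++++++++++++++++++++++++++++
++++++++++++++++++++++++++**#############***++++++++++++++++++++++++++++++++++++++++++++++++++++++++
+++++++++++++++++++++++++++**##############****+++++++++
[... 9647 characters left out ...]
++++**+*++++++++++++++*+++++*++***+++***++++***+***+*++*++++++++++*++++++++++++++++++++++++++*
++++++*++++++++++**+*++++++++++++++*****+++**+****+**+*++**++++++++++++*++*+++++*++++++++*++++*+++++
++*+++++++++++**++++++++++++*+*+*+++*****++*++++++++*+++***++++**+++++++++++++++++++++++++*+++++++++
+++++++++++++++++++++++++++**++++++++***+***++++*+**++++**++++++++++++++++**++++++++++++++*+++++++++
++++++++++++++++*++++++++++***++++++***++***++++++**+++***+++++*+*++++++++*+++++++++*+++++**++++++++
+++*++++++++***+*+*++++++******++++**++++*++++++++*+++++++++++++**+*++*+++***++++++++++++*++++++++++
*++++*+*+*****++++*+*+++*++*+**+++++**++++++++*+*+*++++++++++++++++***++****+*++++++++++*+***+++++++
```

The view puts the base side about 1.5 rows (roughly 6 mm) short of the side stops, so the block looks like stiction from the downward press. I'll ease the press and the end push slightly, still in firm contact with the bench.

Request:
step_arm:
  targets:
    - {"travel": [-0.0004, 0.0025, 0.002], "angular": [0, 0, 0], "gripper": 0.3}
    - {"travel": [-0.0004, 0.0025, 0.004], "angular": [0, 0, 0], "gripper": 0.3}
    - {"travel": [-0.0004, 0.0025, 0.004], "angular": [0, 0, 0], "gripper": 0.3}

```text
t: 13.25
tool_pos: [0.5613, 0.1728, -0.0193]
tool_rot: [-2.016, -2.391, 0.008]
contact_force: [-15.0, 10.8, 9.7]
opening: 0.0386
grip_force: 54.5
```

Run:
```python
from station import ctrl
from h import *
o=ctrl.get_obs();print(o["t"],o["tool_pos"],o["tool_rot"],o["contact_force"],o["wrist_torque"],o["q"])
R=cv2.Rodrigues(o["tool_rot"])[0];print(R.round(4))
```

```text
13.25 [ 0.56130667  0.17282846 -0.0193352 ] [-2.01619683 -2.391293    0.00755015] [-15.00633851  10.75442385   9.70904088] [ 1.74434729  2.30408502 -0.37560293] [ 0.16815543  0.21599604  1.8403168   0.00829081  1.09786131 -0.00546686]
[[-0.1689  0.9855 -0.0136]
 [ 0.9856  0.169   0.0052]
 [ 0.0074 -0.0126 -0.9999]]
```

Request:
step_arm:
  targets:
    - {"travel": [-0.0005, 0.003, 0], "angular": [0, 0, 0], "gripper": 0.3}
    - {"travel": [-0.001, 0.006, 0], "angular": [0, 0, 0], "gripper": 0.3}
    - {"travel": [-0.001, 0.006, 0], "angular": [0, 0, 0], "gripper": 0.3}

```text
t: 13.55
tool_pos: [0.5637, 0.1733, -0.0194]
tool_rot: [-2.02, -2.4, 0.008]
contact_force: [-6.0, 0.8, 3.2]
opening: 0.0381
grip_force: 53.6
```

Request:
step_arm:
  targets:
    - {"travel": [-0.0005, 0.003, 0], "angular": [0, 0, 0], "gripper": 0.3}
    - {"travel": [-0.001, 0.006, 0], "angular": [0, 0, 0], "gripper": 0.3}
    - {"travel": [-0.001, 0.006, 0], "angular": [0, 0, 0], "gripper": 0.3}

```text
t: 13.85
tool_pos: [0.5649, 0.1763, -0.0194]
tool_rot: [-2.022, -2.401, 0.003]
contact_force: [-0.4, 0.5, -6.1]
opening: 0.0387
grip_force: 52.6
```

Stiction it was: it now slides, and y is 2.5 mm short. I'll put the height back a little (the tool had been taking some of the weight) and continue sideways.

Request:
step_arm:
  targets:
    - {"travel": [0, 0, -0.002], "angular": [0, 0, 0], "gripper": 0.3}
    - {"travel": [0.002, 0.0003, -0.002], "angular": [0, 0, 0], "gripper": 0.3}
    - {"travel": [0.003, 0.0005, -0.002], "angular": [0, 0, 0], "gripper": 0.3}
    - {"travel": [0.003, 0.0005, -0.002], "angular": [0, 0, 0], "gripper": 0.3}

```text
t: 14.25
tool_pos: [0.5677, 0.1764, -0.0194]
tool_rot: [-2.023, -2.402, 0.002]
contact_force: [-2.9, 0.5, -5.4]
opening: 0.0388
grip_force: 52.8
```

Request:
step_arm:
  targets:
    - {"travel": [0.0015, 0.0003, 0], "angular": [0, 0, 0], "gripper": 0.3}
    - {"travel": [0.003, 0.0005, 0], "angular": [0, 0, 0], "gripper": 0.3}
    - {"travel": [0.003, 0.0005, 0], "angular": [0, 0, 0], "gripper": 0.3}

```text
t: 14.55
tool_pos: [0.5677, 0.1764, -0.0194]
tool_rot: [-2.021, -2.4, 0.007]
contact_force: [-8.0, -0.5, 0.5]
opening: 0.0388
grip_force: 53.3
```

Side contact, right where the nest was measured to be. Now +x to the end stop while staying against the side.

Request:
step_arm:
  targets:
    - {"travel": [0.0004, -0.0025, 0], "angular": [0, 0, 0], "gripper": 0.3}
    - {"travel": [0.0008, -0.005, 0], "angular": [0, 0, 0], "gripper": 0.3}
    - {"travel": [0.0008, -0.005, 0], "angular": [0, 0, 0], "gripper": 0.3}

```text
t: 14.85
tool_pos: [0.5679, 0.1752, -0.0194]
tool_rot: [-2.02, -2.398, 0.003]
contact_force: [-8.3, 4.8, 0.2]
opening: 0.0381
grip_force: 53.3
```

Request:
step_arm:
  targets:
    - {"travel": [0.0005, -0.0025, 0], "angular": [0, 0, 0], "gripper": 0.3}
    - {"travel": [0.0007, -0.004, 0], "angular": [0, 0, 0], "gripper": 0.3}
    - {"travel": [0.0007, -0.004, 0], "angular": [0, 0, 0], "gripper": 0.3}

```text
t: 15.15
tool_pos: [0.5682, 0.174, -0.0193]
tool_rot: [-2.019, -2.397, 0.001]
contact_force: [-10.4, 8.4, -0.8]
opening: 0.0386
grip_force: 53.2
```

Request:
step_arm:
  targets:
    - {"travel": [0.0005, -0.0025, 0], "angular": [0, 0, 0], "gripper": 0.3}
    - {"travel": [0.0007, -0.004, 0], "angular": [0, 0, 0], "gripper": 0.3}
    - {"travel": [0.0007, -0.004, 0], "angular": [0, 0, 0], "gripper": 0.3}

```text
t: 15.45
tool_pos: [0.5681, 0.174, -0.0194]
tool_rot: [-2.018, -2.394, -0.004]
contact_force: [-10.3, 17.4, -1.0]
opening: 0.0386
grip_force: 53.2
```

Request:
step_arm:
  targets:
    - {"travel": [0.0005, -0.0025, 0], "angular": [0, 0, 0], "gripper": 0.3}
    - {"travel": [0.0007, -0.004, 0], "angular": [0, 0, 0], "gripper": 0.3}
    - {"travel": [0.0007, -0.004, 0], "angular": [0, 0, 0], "gripper": 0.3}

```text
t: 15.75
tool_pos: [0.5682, 0.1739, -0.0193]
tool_rot: [-2.016, -2.392, -0.009]
contact_force: [-11.4, 25.8, -0.5]
opening: 0.0386
grip_force: 53.1
```

Home on all three stops: reactions in both directions, position holding. I'll ease the push and release.

Request:
step_arm:
  targets:
    - {"travel": [-0.0008, 0.005, 0], "angular": [0, 0, 0], "gripper": 0.3}
    - {"travel": [-0.0008, 0.005, 0], "angular": [0, 0, 0], "gripper": 0.3}
    - {"travel": [-0.0008, 0.005, 0], "angular": [0, 0, 0], "gripper": 1}
    - {"travel": [-0.0008, 0.005, 0], "angular": [0, 0, 0], "gripper": 1}
    - {"travel": [-0.0008, 0.005, 0], "angular": [0, 0, 0], "gripper": 1}
    - {"travel": [-0.0008, 0.005, 0], "angular": [0, 0, 0], "gripper": 1}
    - {"travel": [-0.0008, 0.005, 0], "angular": [0, 0, 0], "gripper": 1}
    - {"travel": [-0.0008, 0.005, 0], "angular": [0, 0, 0], "gripper": 1}

```text
t: 16.55
tool_pos: [0.5717, 0.1693, -0.0186]
tool_rot: [2.024, 2.402, 0.001]
contact_force: [-0.6, 0.6, 0.9]
opening: 0.0852
grip_force: 0.0
```

Request:
step_arm:
  targets:
    - {"travel": [0, 0, 0.05], "angular": [0, 0, 0], "gripper": 1}
    - {"travel": [0, 0, 0.12], "angular": [0, 0, 0], "gripper": 1}
    - {"travel": [0, 0, 0.2], "angular": [0, 0, 0], "gripper": 1}
    - {"travel": [0, 0, 0.28], "angular": [0, 0, 0], "gripper": 1}
    - {"travel": [0, 0, 0.36], "angular": [0, 0, 0], "gripper": 1}
    - {"travel": [0, 0, 0.44], "angular": [0, 0, 0], "gripper": 1}
    - {"travel": [-0.03, -0.16, 0.5], "angular": [0, 0, 0], "gripper": 1}
    - {"travel": [-0.03, -0.16, 0.5], "angular": [0, 0, 0], "gripper": 1}
    - {"travel": [-0.03, -0.16, 0.5], "angular": [0, 0, 0], "gripper": 1}
    - {"travel": [-0.03, -0.16, 0.5], "angular": [0, 0, 0], "gripper": 1}

```text
t: 17.55
tool_pos: [0.5536, 0.0726, 0.282]
tool_rot: [2.026, 2.4, 0.002]
contact_force: [-1.1, 1.2, -0.3]
opening: 0.085
grip_force: 0.0
```

Run:
```python
from station import ctrl
from h import *
r=ctrl.get_image("wrist");pickle.dump(r,open("w10.pkl","wb"));cv2.imwrite("pics/w10.png",r["img"][:,:,::-1])
o=ctrl.get_obs();print(o["t"],o["tool_pos"],o["tool_rot"],o["contact_force"])
t=r["img"];g=t.max(2)
ex=np.array([.1685,-.9857]);ey=np.array([.9857,.1685]);O=np.array([.5675,.176])
W=lambda x,y,z:np.r_[O+x*ex+y*ey,z]
for n,p in dict(s1=W(-.032,0,.066),s2=W(.032,0,.066),b1=W(-.048,.027,.01),b2=W(.048,.027,.01),b3=W(.077,0,.01)).items(): print(n,proj(r,p)[0].round(1))
T=[]
for x in(-.032,.032):
    u=proj(r,W(x,0,.066))[0].astype(int);q=blobs(t.min(2)>140,(u[0]-12,u[1]-12,u[0]+13,u[1]+13),5)
    print([(b[0],b[1]) for b in q]); 
    if q: p=cast(r,q[0][1],.066)[0,:2]-O;print('nest',p@ex,p@ey)
```

```text
17.6 [0.55327101 0.07351993 0.28090277] [-2.02465716e+00 -2.40150892e+00 -5.94492686e-04] [ 0.35521652 -0.42110025 -0.66239727]
s1 [312.4  35.3]
s2 [310.7 103.3]
b1 [332.5  27.3]
b2 [329. 116.]
b3 [306.  140.5]
[(49, array([312.  ,  38.84]))]
nest -0.02880858661258378 -0.0002639009803094535
[(41, array([310.07, 106.71]))]
nest 0.03539018690565491 -0.0005979970063611966
```

Run:
```python
from h import *
r=pickle.load(open("w10.pkl","rb"));g=r["img"].max(2)
print('\n'.join(str(y)+' '+''.join(" .:-=+*#%@"[min(9,int(v)//26)] for v in g[y,280:350]) for y in range(92,156)))
```

```text
92 ###+++++=============--------================++*##########*+++++++++++
93 ###+++++==:-----------::::::-----------------=+###########*+++++++++++
94 ###+++++==:-----------::::::-----------------=+###########*+++++++++++
95 ###*++++==:-----------::::::-----------------=+###########++++++++++++
96 ###*++++==:-----------::::::-----------------=+###########++++++++++++
97 ####*+++==:-----------::::::-----------------=+###########++++++++++++
98 ####*+++=-:------------:::::::---------------=+##########*++++++++++++
99 ####*+++=-:------------:::::::---------------=*##########*++++++++++++
100 ####*+++=-:------------:::::::---------------=*##########*++++++++++++
101 ####*+++=-:------------:::::::---------------=*##########*++++++++++++
102 ####*+++=-:------------::::---==-------------=*##########*++++++++++++
103 ####**++=-:--------------:--=+++=------------=*##########*++++++++++++
104 ######*+=-:----------------=*###*=-----------=*##########**+++++++++++
105 ######*+=-:----------------+#####*=----------=*##########**+++++++++++
106 ######*+=-:---------------=*#####*=----------=****####
[... 2991 characters left out ...]
##########*++++++++++++++
147 ####################*+=-----=*#########################*++++++++++++++
148 ######################*+===+*##########################*++++++++++++++
149 ########################***############################*++++++++++++++
150 **##*********##*#########*############################**++++++++++++++
151 *******************************************************+++++++++++++++
152 ++++++++++++++++++++++++++++++++++++++++++++++++++++++++++++++++++++++
153 ++++++++++++++++++++++++++++++++++++++++++++++++++++++++++++++++++++++
154 ++++++++++++++++++++++++++++++++++++++++++++++++++++++++++++++++++++++
155 ++++++++++++++++++++++++++++++++++++++++++++++++++++++++++++++++++++++
```

The base's end (row 137) meets the end button and its side meets button 2: home. The studs give a base centre of about (0.568, 0.1727) at -80.3°. On to the large cap for a close look.

Request:
step_arm:
  targets:
    - {"travel": [-0.06, -0.35, 0], "angular": [0, 0, -1], "gripper": 1}
    - {"travel": [-0.06, -0.35, 0], "angular": [0, 0, -1], "gripper": 1}
    - {"travel": [-0.06, -0.35, 0], "angular": [0, 0, -1], "gripper": 1}
    - {"travel": [-0.06, -0.35, 0], "angular": [0, 0, -1], "gripper": 1}
    - {"travel": [-0.06, -0.35, 0], "angular": [0, 0, -1], "gripper": 1}
    - {"travel": [-0.06, -0.35, 0], "angular": [0, 0, -1], "gripper": 1}
    - {"travel": [-0.06, -0.35, 0], "angular": [0, 0, -1], "gripper": 1}

```text
t: 18.3
tool_pos: [0.5173, -0.1358, 0.2796]
tool_rot: [-2.787, -1.445, 0.002]
contact_force: [-0.0, 0.3, -1.0]
opening: 0.0853
grip_force: 0.0
```

Request:
step_arm:
  targets:
    - {"travel": [-0.06, -0.31, 0], "angular": [0, 0, -1], "gripper": 1}
    - {"travel": [-0.06, -0.31, 0], "angular": [0, 0, -1], "gripper": 1}
    - {"travel": [-0.06, -0.31, 0], "angular": [0, 0, -1], "gripper": 1}
    - {"travel": [-0.06, -0.31, 0], "angular": [0, 0, -1], "gripper": 1}
    - {"travel": [-0.06, -0.31, 0], "angular": [0, 0, -1], "gripper": 1}
    - {"travel": [-0.06, -0.31, 0], "angular": [0, 0, -1], "gripper": 1}
    - {"travel": [-0.06, -0.31, 0], "angular": [0, 0, -1], "gripper": 1}

```text
t: 19.0
tool_pos: [0.4819, -0.3215, 0.28]
tool_rot: [-3.128, -0.272, 0.002]
contact_force: [0.2, 0.1, -0.5]
opening: 0.0858
grip_force: 0.0
```

Request:
step_arm:
  targets:
    - {"travel": [0, 0, 0], "angular": [0, 0, -0.217], "gripper": 1}
    - {"travel": [0, 0, 0], "angular": [0, 0, -0.217], "gripper": 1}
    - {"travel": [0, 0, 0], "angular": [0, 0, -0.217], "gripper": 1}

```text
t: 19.3
tool_pos: [0.4818, -0.3216, 0.2808]
tool_rot: [-3.141, -0.008, 0.001]
contact_force: [0.3, 0.2, -0.5]
opening: 0.0855
grip_force: 0.0
```

Run:
```python
from station import ctrl
from h import *
r=ctrl.get_image("wrist");pickle.dump(r,open("w11.pkl","wb"));cv2.imwrite("pics/w11.png",r["img"][:,:,::-1])
o=ctrl.get_obs();print(o["t"],o["tool_pos"],o["tool_rot"],o["contact_force"],o["q"].round(2))
R=cv2.Rodrigues(o["tool_rot"])[0];print('yawy',np.degrees(np.arctan2(R[1,1],R[0,1])))
t=r["img"].astype(int)
for b in blobs((t[:,:,0]>t[:,:,2]+45).astype(np.uint8),(0,0,560,420),6)[:6]: print('orange',b[0],b[1],cast(r,b[1],.042)[0].round(4))
print(proj(r,[.58,-.32,.02]))
for b in blobs((t.max(2)<115).astype(np.uint8),(120,0,440,260),150)[:6]: print('dark',b[0],b[1],cv2.boxPoints(b[2]).round().tolist())
```

```text
19.35 [ 0.48169368 -0.32174079  0.28090975] [-3.14124114e+00 -7.00600600e-03  4.65766835e-04] [-0.35727049 -0.54254136 -0.32296856] [-0.72 -0.09  1.63  0.    1.6   0.85]
yawy -89.74442628941398
orange 4638 [236.49 315.35] [ 0.2789 -0.2655  0.042 ]
orange 54 [285.8   70.93] [ 0.5825 -0.3281  0.042 ]
orange 54 [ 85.04 417.72] [ 0.1018 -0.0358  0.042 ]
orange 42 [281.05 177.83] [ 0.4658 -0.3237  0.042 ]
[[278.32033856  74.44797953]]
dark 3979 [300.16 115.59] [[203.0, 5.0], [353.0, 5.0], [353.0, 229.0], [203.0, 229.0]]
dark 3263 [130.71 124.54] [[106.0, 40.0], [133.0, 38.0], [150.0, 199.0], [123.0, 202.0]]
dark 3099 [284.77  71.06] [[262.0, 114.0], [270.0, 26.0], [308.0, 30.0], [300.0, 117.0]]
dark 2526 [200.71 120.79] [[187.0, 12.0], [199.0, 11.0], [214.0, 232.0], [201.0, 233.0]]
dark 1847 [279.1  174.61] [[260.0, 148.0], [297.0, 148.0], [297.0, 201.0], [260.0, 201.0]]
dark 872 [429.14 186.02] [[414.0, 162.0], [439.0, 162.0], [439.0, 211.0], [414.0, 211.0]]
```

The large cap's nipple is at (0.5825, -0.328), 117 mm from the other one (expected 116). To get its angle I'll look at the holes.

Run:
```python
from h import *
r=pickle.load(open("w11.pkl","rb"));g=r["img"].max(2)
print('\n'.join(f'{y:3d} '+''.join(" .:-=+*#%@"[min(9,int(v)//18)] for v in g[y,256:314]) for y in range(22,122)))
```

```text
22 @@@@@@@@@@@@@@@@@@@@@@@@@@@@@@@@@@@@@@@@@@@@@@@@@@@@@@@@@@
 23 @@@@@@@@@@@@@@@@@@@@@@@@@@@@@@@@@@@@@@@@@@@@@@@@@@@@@@@@@@
 24 @@@@@@@@@@@@@@@@@@@@@@@@@@@@@@@@@@@@@@@@@@@@@@@@@@@@@@@@@@
 25 @@@@@@@@@@@@@@@@@@@@@@@@@@@@@@@@@@@@@@@@@@@@@@@@@@@@@@@@@@
 26 @@@@@@@@@@@@@@@@%%%%%%@%@@@@@@@@@@@@@@@@@@@@@@@@@@@@@@@@@@
 27 @@@@@@@@@@@@@@@%+++****####%%%@@@@@@@@@@@@@@@@@@@@@@@@@@@@
 28 @@@@@@@@@@@@@@@#+===+=+++++++***###%%%%%%@@@@@@@@@@@@@@@@@
 29 @@@@@@@@@@@@@@@#+============+++++++++***####%%%%%%%@@@@@@
 30 @@@@@@@@@@@@@@@#+=======================+++++++****#%@@@@@
 31 @@@@@@@@@@@##@%*+================================+++%@@@@@
 32 @@@@@@@@@@@##%%*===================================*%@@@@@
 33 @@@@@@@%%%%****+===================================*%@@@@@
 34 @@@@@%###******+===================================*%@@@@@
 35 @@@@@#*********+==============-::::-==============+*@@@@@@
 36 @@@@@#*********==============-::::::-=============+*@@@@@@
 37 @@@@@**********+============-::---:::-============+*@@@@@@
 38 @@%%%*********++===========---=+++=-::-===========+#@@@@@@
 39 @@#***********+===========
[... 4498 characters left out ...]
@@@@@@@
111 *********++++=============================+#@@@@@@@@@@@@@@
112 *********++++++++++++++++===+=============+#@@@@@@@@@@@@@@
113 ******************+++++++++++++++=========+#@@@@@@@@@@@@@@
114 ****************************++++++++++++++*%@@@@@@@@@@@@@@
115 ****************************************###%@@@@@@@@@@@@@@
116 #*************************************#%@@@@@@@@@@@@@@@@@@
117 %***####*****#********************####@@@@@@@@@@@@@@@@@@@@
118 @##%@@@%####%%***###*************#@@@@@@@@@@@@@@@@@@@@@@@@
119 @@@@@@@@@@@@@%##%@@%######*****##%@@@@@@@@@@@@@@@@@@@@@@@@
120 @@@@@@@@@@@@@@@@@@@@%@@@@%####%%@@@@@@@@@@@@@@@@@@@@@@@@@@
121 @@@@@@@@@@@@@@@@@@@@@@@@@@%@@@@@@@@@@@@@@@@@@@@@@@@@@@@@@@
```

Run:
```python
from h import *
r=pickle.load(open("w11.pkl","rb"))
H=cast(r,[[288.5,40.4],[282.7,101.5]],.021)[:,:2];v=H[0]-H[1];print('holes',H.round(4),np.linalg.norm(v),np.degrees(np.arctan2(v[1],v[0])),'c',H.mean(0).round(4))
C=cast(r,[[271.5,26.8],[307.5,30.3],[298.3,115],[265.3,111.5]],.021)[:,:2];print(C.round(4).tolist(),C.mean(0).round(4))
a=(C[0]+C[1]-C[2]-C[3])/2;print(np.linalg.norm(a),np.degrees(np.arctan2(a[1],a[0])))
print('nipple',cast(r,[285.8,70],.0435)[0].round(4))
```

```text
holes [[ 0.615  -0.3311]
 [ 0.5508 -0.3251]] 0.06445578926012593 -5.275087135913134 c [ 0.5829 -0.3281]
[[0.6283, -0.3125], [0.6251, -0.3516], [0.5358, -0.3434], [0.5396, -0.305]] [ 0.5822 -0.3281]
0.0893581238918394 -5.027982524521796
nipple [ 0.5833 -0.3281  0.0435]
```

Cap centre (0.5828, -0.3281), yaw -5.1°, hole spacing 64.5 mm and length 89.4 mm (should be 64 and 90). I'll descend on it.

Request:
step_arm:
  targets:
    - {"travel": [0.1685, -0.0107, -0.05], "angular": [0, 0, -0.119], "gripper": 0.8}
    - {"travel": [0.1685, -0.0107, -0.1], "angular": [0, 0, -0.119], "gripper": 0.8}
    - {"travel": [0.1685, -0.0107, -0.15], "angular": [0, 0, -0.119], "gripper": 0.8}
    - {"travel": [0.1685, -0.0107, -0.22], "angular": [0, 0, -0.119], "gripper": 0.8}
    - {"travel": [0.1685, -0.0107, -0.29], "angular": [0, 0, -0.119], "gripper": 0.8}
    - {"travel": [0.1685, -0.0107, -0.34], "angular": [0, 0, -0.119], "gripper": 0.8}
    - {"travel": [0.1685, -0.0107, -0.38], "angular": [0, 0, -0.119], "gripper": 0.8}
    - {"travel": [0.1685, -0.0107, -0.38], "angular": [0, 0, -0.119], "gripper": 0.8}

```text
t: 20.15
tool_pos: [0.5796, -0.3264, 0.0479]
tool_rot: [-3.133, 0.142, 0.012]
contact_force: [-1.1, 0.2, -0.0]
opening: 0.0677
grip_force: 0.0
```

Run:
```python
from station import ctrl
from h import *
r=ctrl.get_image("wrist");pickle.dump(r,open("w12.pkl","wb"));cv2.imwrite("pics/w12.png",r["img"][:,:,::-1])
o=ctrl.get_obs();p=o["tool_pos"];print(o["t"],p,o["tool_rot"],o["contact_force"],o["opening"])
R=cv2.Rodrigues(o["tool_rot"])[0];print('yawy',np.degrees(np.arctan2(R[1,1],R[0,1])),R[2].round(4))
t=r["img"].astype(int)
for b in blobs((t[:,:,0]>t[:,:,2]+45).astype(np.uint8),(200,100,370,400),20)[:3]: print('orange',b[0],b[1],cast(r,b[1],.0425)[0].round(4))
```

```text
20.2 [ 0.58117047 -0.32757321  0.05089058] [-3.13573994  0.14313915  0.00613484] [-0.62437392 -0.37416497  0.53026647] 0.06849158704197485
yawy -95.22748296066773 [-0.004  -0.0024 -1.    ]
orange 216 [280.66 239.93] [ 0.5837 -0.3283  0.0425]
orange 23 [318.04 372.7 ] [ 0.4952 -0.3429  0.0425]
```

Request:
step_arm:
  targets:
    - {"travel": [0.002, -0.0008, -0.03], "angular": [0, 0, 0], "gripper": 0.8}
    - {"travel": [0.002, -0.0008, -0.06], "angular": [0, 0, 0], "gripper": 0.8}
    - {"travel": [0.002, -0.0008, -0.085], "angular": [0, 0, 0], "gripper": 0.8}
    - {"travel": [0.002, -0.0008, -0.1], "angular": [0, 0, 0], "gripper": 0.8}
    - {"travel": [0.002, -0.0008, -0.11], "angular": [0, 0, 0], "gripper": 0.8}
    - {"travel": [0.002, -0.0008, -0.11], "angular": [0, 0, 0], "gripper": 0.8}

```text
t: 20.8
tool_pos: [0.583, -0.3289, -0.0141]
tool_rot: [-3.137, 0.146, 0.003]
contact_force: [-0.5, -0.3, 0.3]
opening: 0.0687
grip_force: 0.0
```

Run:
```python
from station import ctrl
from h import *
r=ctrl.get_image("wrist");pickle.dump(r,open("w13.pkl","wb"))
o=ctrl.get_obs();p=o["tool_pos"];print(o["t"],p,o["tool_rot"],o["contact_force"],o["opening"])
g=r["img"].max(2)[200:400:4,140:420:3]
print('\n'.join(''.join(" .:-=+*#%@"[min(9,int(v)//24)] for v in row) for row in g))
```

```text
20.85 [ 0.58353549 -0.32928402 -0.01311931] [-3.13792657e+00  1.46195381e-01  6.32770216e-04] [-0.07757561  0.22085559  0.44062606] 0.06850607318028185
***##****#**#*******+=======----------------------------------=********************===========
***###***##********+========--------------:-===-:-------------+********************===========
***###***##*********========--------------=======:------------+********************===========
***###***##**#******========------------::=======::-----------+********************===========
****##****#*********========------------:::::::::::-----------*********************===========
****###***##********========------------:::::::::::-----------*********************===========
*****##***##*********=======-------------::::::::::-----------*********************===========
*****##****#*********========-------------:----:::------------*********************===========
*****##****##********========---------------------------------*********************===========
*****###***##********========---------------------------------*********************==========
[... 3101 characters left out ...]
:*******************...............
................-===+********==:::::::::::::::::::::::::::::******************:...............
.................=***********==-------===================+++*****************=................
...... ..........-******#*****==+*==*****************************************.................
...... ...........******#***************************************************:........... .....
..................:*******............:=+*************+-:...........=*******..................
...................=******.... .........  ..:=+++-.. ...............:******:..................
 ...................*****=............            . .      .. .......*****+...................
```

Centred between the fingers. I'll lower the last 8 mm and grip.

Request:
step_arm:
  targets:
    - {"travel": [0, 0, -0.007], "angular": [0, 0, 0], "gripper": 0.8}
    - {"travel": [0, 0, -0.013], "angular": [0, 0, 0], "gripper": 0.8}
    - {"travel": [0, 0, -0.013], "angular": [0, 0, 0], "gripper": 0.6}
    - {"travel": [0, 0, -0.013], "angular": [0, 0, 0], "gripper": 0.3}
    - {"travel": [0, 0, -0.013], "angular": [0, 0, 0], "gripper": 0.3}
    - {"travel": [0, 0, -0.013], "angular": [0, 0, 0], "gripper": 0.3}
    - {"travel": [0, 0, -0.013], "angular": [0, 0, 0], "gripper": 0.3}
    - {"travel": [0, 0, -0.013], "angular": [0, 0, 0], "gripper": 0.3}
  squeeze: 60

```text
t: 21.65
tool_pos: [0.5839, -0.3293, -0.0202]
tool_rot: [-3.138, 0.146, -0.001]
contact_force: [0.6, 1.4, 1.6]
opening: 0.0391
grip_force: 62.1
```

Request:
step_arm:
  targets:
    - {"travel": [0, 0, 0.01], "angular": [0, 0, 0], "gripper": 0.3}
    - {"travel": [0, 0, 0.03], "angular": [0, 0, 0], "gripper": 0.3}
    - {"travel": [0, 0, 0.06], "angular": [0, 0, 0], "gripper": 0.3}
    - {"travel": [0, 0, 0.1], "angular": [0, 0, 0], "gripper": 0.3}
    - {"travel": [0, 0, 0.15], "angular": [0, 0, 0], "gripper": 0.3}
    - {"travel": [0, 0, 0.21], "angular": [0, 0, 0], "gripper": 0.3}
    - {"travel": [0, 0, 0.27], "angular": [0, 0, 0], "gripper": 0.3}
    - {"travel": [0, 0, 0.32], "angular": [0, 0, 0], "gripper": 0.3}
    - {"travel": [0, 0, 0.35], "angular": [0, 0, 0], "gripper": 0.3}
    - {"travel": [0, 0, 0.35], "angular": [0, 0, 0], "gripper": 0.3}

```text
t: 22.65
tool_pos: [0.5853, -0.3306, 0.1944]
tool_rot: [3.134, -0.146, 0.01]
contact_force: [0.2, 0.3, -5.3]
opening: 0.0392
grip_force: 61.6
```

Run:
```python
from station import ctrl
from h import *
r=ctrl.get_image("wrist");pickle.dump(r,open("w14.pkl","wb"))
o=ctrl.get_obs();p=o["tool_pos"];print(o["t"],p,o["tool_rot"],o["contact_force"],o["wrist_torque"],o["opening"],o["grip_force"])
R=cv2.Rodrigues(o["tool_rot"])[0]
K=np.array([[r["fx"],0,r["cx"]],[0,r["fy"],r["cy"]],[0,0,1]])
t=r["img"].astype(int)
for b in blobs((t[:,:,0]>t[:,:,2]+45).astype(np.uint8),(240,250,320,400),20)[:2]:
    w=cast(r,b[1],p[2]+.0232+.0405)[0];print('nipple in tool',b[0],b[1],(R.T@(w-p)).round(4))
g=t.max(2)
print('\n'.join(f'{y} '+''.join(" .:-=+*#%@"[min(9,int(v)//14)] for v in g[y,210:350:2]) for y in range(150,260,2)))
```

```text
22.7 [ 0.5841704  -0.3298039   0.19119319] [ 3.13640506 -0.14625669  0.00397957] [-0.94099547 -0.25971452 -6.23550713] [-0.00436283 -0.02975913 -0.04250555] 0.03936536332308366 61.538759006070904
nipple in tool 533 [280.35 325.56] [ 0.      0.0019 -0.0637]
150 @@@@@@@@@@@@@@@@@@@@@@@@@@@@@@@@@@@@@@@@@@@@@@@@@@@@@@@@@@%%%%%%%%%#+%
152 @@@@@@@@@@@@@@@@@@@@@@@@@@@@@@@@@@@@@@@@@@@@@@@@@@@@@@@@@@%%%%%%%%%#+#
154 @@@@@@@@@@@@@@@@@@@@@@@@@@@@@@@@@@@@@@@@@@@@@@@@@@@@@@@@@@%%%%%%%%%%+#
156 @@@@@@@@@@@@@@@@@@@@@@@@@@@@@@@@@@@@@@@@@@@@@@@@@@@@@@@@@@%%%%%%%%%%+#
158 @@@@@@@@@@@@@@@@@@@@@@@@@@@@@@@@@@@@@@@@@@@@@@@@@@@@@@@@@@@%%%%%%%%%+*
160 @@@@@@@@@@@@@@@@@@@@@@@@@@@@@@@@@@@@@@@@@@@@@@@@@@@@@@@@@@@%%%%%%%%%+*
162 @@@@@@@@@@@@@@@@@@@@@@@@@@@@@@@@@@@@@@@@@@@@@@@@@@@@@@@@@@@%%%%%%%%%+*
164 @@@@@@@@@@@@@@@@@@@@@@@@@@@@@@@@@@@@@@@@@@@@@@@@@@@@@@@@@@@%%%%%%%%%+*
166 @@@@@@@@@@@@@@@@@@@@@@@@@@@@@@@@@@@@@@@@@@@@@@@@@@@@@@@@@@@%%%%%%%%%+*
168 @@@@@@@@@@@@@@@@@@@@@@@@@@@@@@@@@@@@@@@@@@@@@@@@@@@@@@@@@@@%%%%%%%%%+*
170 @@@@@@@@@@@@@@@@@@@@@@@@@@@@@@@@@@@@@@@@@@@@@@@@@@@@@@@@@@@%%%%%%%%%++
172 @@@@@@@@@@@@@@
[... 2581 characters left out ...]
*****************%%%%%%%%
242 @@@@@@@@@@****************************************************%%%%%%%%
244 @@@@@@@@@@****************************************************%%%%%%%%
246 @@@@@@@@@@****************************************************%%%%%%%%
248 @@@@@@@@@%****************************************************%%%%%%%%
250 @@@@@@@@@#****************************************************%%%%%%%%
252 @@@@@@@@@#****************************************************%%%%%%%%
254 @@@@@@@@@##***************************************************#%%%%%%%
256 @@@@@@@@@############*****************************************#%%%%%%%
258 @@@@@@@@@##############***************************************#%%%%%%%
```

The cap is held level (5-6 N load, 62 N grip), with the front hole at (281,222). Now carry it over at about 215 mm clear height, turning +105° on the way.

Request:
step_arm:
  targets:
    - {"travel": [-0.01, 0.07, 0], "angular": [0, 0, 0.15], "gripper": 0.3}
    - {"travel": [-0.01, 0.14, 0], "angular": [0, 0, 0.3], "gripper": 0.3}
    - {"travel": [-0.01, 0.21, 0], "angular": [0, 0, 0.45], "gripper": 0.3}
    - {"travel": [-0.01, 0.28, 0], "angular": [0, 0, 0.6], "gripper": 0.3}
    - {"travel": [-0.01, 0.35, 0], "angular": [0, 0, 0.75], "gripper": 0.3}
    - {"travel": [-0.01, 0.42, 0], "angular": [0, 0, 0.9], "gripper": 0.3}
    - {"travel": [-0.01, 0.42, 0], "angular": [0, 0, 1], "gripper": 0.3}

```text
t: 23.4
tool_pos: [0.5756, -0.072, 0.1859]
tool_rot: [-2.945, -1.078, 0.006]
contact_force: [-0.6, -0.8, -5.2]
opening: 0.0393
grip_force: 62.6
```

Request:
step_arm:
  targets:
    - {"travel": [-0.01, 0.07, 0], "angular": [0, 0, 0.15], "gripper": 0.3}
    - {"travel": [-0.01, 0.14, 0], "angular": [0, 0, 0.3], "gripper": 0.3}
    - {"travel": [-0.01, 0.21, 0], "angular": [0, 0, 0.45], "gripper": 0.3}
    - {"travel": [-0.01, 0.28, 0], "angular": [0, 0, 0.6], "gripper": 0.3}
    - {"travel": [-0.01, 0.35, 0], "angular": [0, 0, 0.75], "gripper": 0.3}
    - {"travel": [-0.01, 0.4, 0], "angular": [0, 0, 0.9], "gripper": 0.3}
    - {"travel": [-0.01, 0.4, 0], "angular": [0, 0, 1], "gripper": 0.3}

```text
t: 24.1
tool_pos: [0.5694, 0.1662, 0.1859]
tool_rot: [-2.31, -2.123, 0.006]
contact_force: [1.1, -0.0, -5.5]
opening: 0.0395
grip_force: 63.1
```

Request:
step_arm:
  targets:
    - {"travel": [0, 0, 0], "angular": [0, 0, 0.15], "gripper": 0.3}
    - {"travel": [0, 0, 0], "angular": [0, 0, 0.31], "gripper": 0.3}
    - {"travel": [0, 0, 0], "angular": [0, 0, 0.31], "gripper": 0.3}
    - {"travel": [0, 0, 0], "angular": [0, 0, 0.31], "gripper": 0.3}

```text
t: 24.5
tool_pos: [0.5705, 0.1624, 0.1871]
tool_rot: [-2.05, -2.378, 0.004]
contact_force: [-0.0, -0.1, -4.5]
opening: 0.0388
grip_force: 63.1
```

```bash
cat > m.py <<'E'
from station import ctrl
from h import *
r=ctrl.get_image("wrist");pickle.dump(r,open("wl.pkl","wb"))
o=ctrl.get_obs();p=o["tool_pos"];print(o["t"],p,o["tool_rot"],o["contact_force"],o["opening"],o["grip_force"])
R=cv2.Rodrigues(o["tool_rot"])[0];print('yawx',np.degrees(np.arctan2(R[1,0],R[0,0])),'tilt',R[2].round(4))
t=r["img"].astype(int)
b=blobs((t[:,:,0]>t[:,:,2]+45).astype(np.uint8),(240,280,320,370),20)[0]
n=cast(r,b[1],p[2]+.0637)[0]
h=cast(r,[281,222.5],p[2]+.0412)[0];v=h-n
print('nipple',n.round(4),'hole',h.round(4),'sep',np.linalg.norm(v[:2]),'ang',np.degrees(np.arctan2(v[1],v[0])))
print('nipple px',b[1])
E
python3 m.py
```

```text
24.55 [0.57080453 0.16242136 0.18767048] [-2.0499139  -2.37826282  0.0033403 ] [-0.05978999  0.21026721 -5.19775817] 0.039109217532387094 63.08856562071014
yawx 98.48143471212417 tilt [-0.     -0.0028 -1.    ]
nipple [0.57   0.1629 0.2514] hole [0.5656 0.1927 0.2289] sep 0.030115842909887353 ang 98.46648849128556
nipple px [280.87 327.11]
```

Request:
step_arm:
  targets:
    - {"travel": [-0.0047, 0.0172, 0], "angular": [0, 0, 0.027], "gripper": 0.3}
    - {"travel": [-0.0047, 0.0172, -0.03], "angular": [0, 0, 0.027], "gripper": 0.3}
    - {"travel": [-0.0047, 0.0172, -0.07], "angular": [0, 0, 0.027], "gripper": 0.3}
    - {"travel": [-0.0047, 0.0172, -0.11], "angular": [0, 0, 0.027], "gripper": 0.3}
    - {"travel": [-0.0047, 0.0172, -0.15], "angular": [0, 0, 0.027], "gripper": 0.3}
    - {"travel": [-0.0047, 0.0172, -0.18], "angular": [0, 0, 0.027], "gripper": 0.3}
    - {"travel": [-0.0047, 0.0172, -0.2], "angular": [0, 0, 0.027], "gripper": 0.3}
    - {"travel": [-0.0047, 0.0172, -0.2], "angular": [0, 0, 0.027], "gripper": 0.3}
    - {"travel": [-0.0047, 0.0172, -0.2], "angular": [0, 0, 0.027], "gripper": 0.3}

```text
t: 25.45
tool_pos: [0.5692, 0.1733, 0.07]
tool_rot: [2.023, 2.403, 0.001]
contact_force: [0.0, -0.1, -5.1]
opening: 0.039
grip_force: 62.9
```

```bash
python3 m.py
python3 - <<'E'
from h import *
r=pickle.load(open("wl.pkl","rb"));g=r["img"].max(2)
print('\n'.join(f'{y} '+''.join(" .:-=+*#%@"[min(9,int(v)//20)] for v in g[y,200:360:2]) for y in range(120,246,2)))
E
```

```text
25.5 [0.56981033 0.17331401 0.07081522] [2.02206529 2.40254116 0.00277584] [ 0.72161985  0.1398791  -4.33196574] 0.038775014713420784 62.94905346294399
yawx 99.8296557453916 tilt [ 1.0e-04  2.2e-03 -1.0e+00]
nipple [0.5684 0.1739 0.1345] hole [0.5634 0.2035 0.112 ] sep 0.03003243425273098 ang 99.65037214726158
nipple px [280.88 327.11]
120 ###*++++==+*************-----------+********+---=======+#%%%@@@@@@@@@%##########
122 ###*+++===+*************-----------=********+------=====#*****#@@@@@@%##########
124 ####+++===+*************-----------+********+:-----=====******#@@@@@@%##########
126 ####+++++=+*************-----------+********+:-------===******#%@@@@@###########
128 ####+++++++*************-----------=********+:-------===********@@@@@###########
130 ####+++++++*************-----------=********+:-------===***+=+**@@@@@###########
132 ####+++++++*************-----------=********+:-------===*+-:---=%@@@@###########
134 ####+++++++*************-----------=********+:-------===+:-======%@@@###########
136 ####++=++++*************-----------=********+:---------=:-=======+@@@#########
[... 3892 characters left out ...]
-------*############
230 #############@*==================-::::::::::::::::-----------------*#######**###
232 #############@#==================-:::::::::::::::------------------########**###
234 *##########*#@#===============+==--::::::::::::::------------------########**###
236 *##########**%#=============+++=+=--::::::::::::------------------=########***#*
238 *##########**%#==========+=+++=+++=--::::::::::-------------------=######**#****
240 *############%#=----========+=+==++=---::::-:---------------------=######**#####
242 #############%#----------------------:::::::::::::::::::::::------=######**#####
244 ###***#######%*------------::::::::::::::::::::::::::::::::::::----#############
```

```bash
cat > fine.py <<'E'
from h import *
r=pickle.load(open("wl.pkl","rb"));g=r["img"].max(2).astype(float)
def edge(line,a,b,n=1):  # strongest gradient position, subpixel
    d=np.abs(np.diff(cv2.GaussianBlur(line.reshape(1,-1),(0,0),1).ravel()))[a:b];i=d.argmax();lo=max(0,i-2);w=d[lo:i+3];return a+(w*np.arange(lo,lo+len(w))).sum()/w.sum()+.5
ex=np.array([np.cos(np.radians(-80.3)),np.sin(np.radians(-80.3))]);ey=np.array([-ex[1],ex[0]])
def rep(n,P): print(n,'ex',round(float(P[:2]@ex),4),'ey',round(float(P[:2]@ey),4))
import sys
zu=float(sys.argv[1])
L=[];
for y in(196,200,204): L.append([(edge(g[y],215,240)+edge(g[y],322,345))/2,y])
rep('cap side mid',cast(r,np.mean(L,0),zu+.018)[0]); print(L, 'w',edge(g[200],322,345)-edge(g[200],215,240))
E=np.mean([edge(g[:,x],187,198) for x in range(240,320,4)]);P=cast(r,[280,E],zu+.018)[0];rep('cap end row %.1f -> centre'%E,np.r_[P[:2]+.045*ex,0])
h=cast(r,[282,224.3],zu+.018)[0];rep('hole -> centre',np.r_[h[:2]+.032*ex,0])
L=[]
for y in(162,166,172): L.append([(edge(g[y],236,252)+edge(g[y],305,320))/2,y])
print(L);rep('base side mid',cast(r,np.mean(L,0),.034)[0])
E=np.mean([edge(g[:,x],150,157) for x in range(254,296,4)]);P=cast(r,[279,E],.034)[0];rep('body end row %.1f -> centre'%E,np.r_[P[:2]+.045*ex,0])
print('\n'.join(f'{y} '+''.join(" .:-=+*#%@"[min(9,int(v)//20)] for v in g[y,230:330:2]) for y in range(84,122,2)))
E
python3 fine.py 0.094
```

```text
cap side mid ex -0.1145 ey 0.5894
[[np.float64(280.59939613390407), 196], [np.float64(280.5972581898611), 200], [np.float64(280.4362572273158), 204]] w 107.79810734175538
cap end row 191.7 -> centre ex -0.0727 ey 0.5892
hole -> centre ex -0.0729 ey 0.59
[[np.float64(279.0125901160511), 162], [np.float64(278.8514852269663), 166], [np.float64(276.89640524155413), 172]]
base side mid ex -0.1116 ey 0.5882
body end row 153.6 -> centre ex -0.0742 ey 0.5886
84 ******************************#@@@@@@@@@@@@@@@@@@@
86 ******************************#@@@@@@@@@@@@@@@@@@@
88 ******************************#@@@@@@@@@@@@@@@@@@@
90 ******************************#@@@@@##@@@@@@@@@@@@
92 ********************************%%%%**#@@@@@@@@@@@
94 **************************************#@@@@@@@@@@@
96 **************************************#@@@@@@@@@@@
98 **************************************#%@@@@@@@@@@
100 ****************************************@@@@@@@@@@
102 **************************************##@@@@@@@@@@
104 **************************************#@@@@@@@@@@@
106 *********==================+++=+=++++++##%@@@@@@@@
108 *********------------------------========#@@@@@@@@
110 *********---------------------=--========#@@@@@@@@
112 *********---------------------==========+#@@@@@@@@
114 *********------------===================+#@@@@@@@@
116 *********-----------+********+===========#@@@@@@@@
118 *********-----------+********+-==========#@@@@@@@@
120 *********-----------+********+---=======+#%%%@@@@@
```

```bash
cat >> fine.py <<'E'
E=np.mean([edge(g[:,x],100,110) for x in range(252,268,3)]);P=cast(r,[272,E],.012)[0];rep('foot end row %.1f -> centre'%E,np.r_[P[:2]+.07*ex,0])
w=edge(g[200],322,345)-edge(g[200],215,240)
R=cv2.Rodrigues(np.array(r["rvec"],float))[0];c=-R.T@np.array(r["tvec"],float).ravel()
a=cast(r,[227,200],zu+.018)[0];b=cast(r,[227+w,200],zu+.018)[0];print('cap width',np.linalg.norm(a-b),'cam z',c[2])
wb=[edge(g[y],305,320)-edge(g[y],236,252) for y in(160,163,166)];print(wb,[np.linalg.norm(cast(r,[279-q/2,163],.034)-cast(r,[279+q/2,163],.034)) for q in wb])
for q in((-.032,),(.032,)): print('stud tip px',proj(r,np.r_[-.0743*ex+.5886*ey+q[0]*ex,.066])[0].round(1),'hole bottom px',proj(r,np.r_[-.0728*ex+.5895*ey+q[0]*ex,zu])[0].round(1))
E
python3 fine.py 0.094|tail -6
```

```text
120 *********-----------+********+---=======+#%%%@@@@@
foot end row 105.6 -> centre ex -0.0751 ey 0.5843
cap width 0.03994248155520354 cam z 0.2388738152275938
[np.float64(69.29619071143222), np.float64(69.15636556706295), np.float64(68.95575310558525)] [np.float64(0.040136587858059056), np.float64(0.0400556006599581), np.float64(0.039939405241532604)]
stud tip px [278.8 189.7] hole bottom px [280.7 209.9]
stud tip px [278.7 301.3] hole bottom px [280.4 336.2]
```

The cap width at the assumed height comes out 39.9 mm and the base width 40.0 mm, so the heights are right. Correction: 1.6 mm along -ex and 0.7 mm along -ey, then down 17-18 mm.

Request:
step_arm:
  targets:
    - {"travel": [-0.0016, 0.0024, 0], "angular": [0, 0, 0], "gripper": 0.3}
    - {"travel": [-0.0016, 0.0024, -0.007], "angular": [0, 0, 0], "gripper": 0.3}
    - {"travel": [-0.0016, 0.0024, -0.014], "angular": [0, 0, 0], "gripper": 0.3}
    - {"travel": [-0.0016, 0.0024, -0.021], "angular": [0, 0, 0], "gripper": 0.3}
    - {"travel": [-0.0016, 0.0024, -0.029], "angular": [0, 0, 0], "gripper": 0.3}
    - {"travel": [-0.0016, 0.0024, -0.029], "angular": [0, 0, 0], "gripper": 0.3}
    - {"travel": [-0.0016, 0.0024, -0.029], "angular": [0, 0, 0], "gripper": 0.3}
    - {"travel": [-0.0016, 0.0024, -0.029], "angular": [0, 0, 0], "gripper": 0.3}

```text
t: 26.3
tool_pos: [0.5681, 0.1744, 0.0522]
tool_rot: [2.023, 2.403, 0.0]
contact_force: [0.5, 0.3, -4.9]
opening: 0.0389
grip_force: 63.1
```

```bash
python3 m.py
python3 - <<'E'
from h import *
r=pickle.load(open("wl.pkl","rb"));g=r["img"].max(2)
print('\n'.join(f'{y} '+''.join(" .:-=+*#%@"[min(9,int(v)//20)] for v in g[y,200:360:2]) for y in range(80,204,2)))
E
```

```text
26.35 [0.56812374 0.17444854 0.05228899] [2.02277011e+00 2.40330974e+00 6.04630178e-04] [ 0.57387089  1.14821741 -5.12280642] 0.03895276919450815 63.06945512944367
yawx 99.82803237960523 tilt [-0.e+00  5.e-04 -1.e+00]
nipple [0.5673 0.1746 0.116 ] hole [0.5622 0.2044 0.0935] sep 0.03022481639978624 ang 99.6482551973552
nipple px [280.85 327.01]
80 =======+****************************************#@@@@@@@@@@@@@@@@@@@@@@@@@######
82 ========****************************************#@@@@@@@@@@@@@@@@@@@@@@@@@######
84 ========****************************************#@@@@@@@@@@@@@@@@@@@@@@@@@######
86 ========******************************************#@@@@@@@@@@@@@@@@@@@@@@@######
88 =+++====+*****************************************#@@@@@@@@@@@@@@@@@@@@@@@######
90 ==++====+*****************************************#@@@@@@@@@@@@@@@@@@@@@@%######
92 ==+++===+*****************************************#@###@@@@@@@@@@@@@@@@@@%######
94 ==+++++=+*****************************************#@#**#@@@@@@@@@@@@@@@@@%######
96 ==+++++++******************************************#***#@@@@@@@@@@@@@@@@@%####
[... 3806 characters left out ...]
::::::#@@@@###***###
188 **#######++***=:::::::::::::::::::::::::::::::::::::::::::::::::::=@@@@###***###
190 **#######*+***-::::::::::::::::::::::::::::::::::::::::::::::::::::*@@@###***###
192 **########***+-------:-:::::::::::::::::::::::::::::::::::---------=@@%#########
194 **#########**=-----------------------------------------------------=@@@#########
196 #*#########%#*-----------------------------------------------------+@@%#########
198 ###########@@#-----------------------------------------------------+@@%#########
200 ###########@@%-----------------------------------------------------+@@%#########
202 ###########@@%-----------------------------------------------------+@@##########
```

```bash
sed -i 's/(162,166,172)/(165,170,175)/; s/,236,252)/,236,252)/g; s/,305,320)/,310,325)/g; s/g\[:,x\],150,157/g[:,x],158,165/; s/\[279,E\]/[281,E]/; s/g\[:,x\],100,110/g[:,x],105,114/; /for y in range(84/d; s/(160,163,166)/(165,170,175)/; s/279-q\/2,163/281-q\/2,170/; s/279+q\/2,163/281+q\/2,170/' fine.py; python3 fine.py 0.0755
python3 - <<'E'
import sys;sys.path.insert(0,'.')
from h import *
from station import ctrl
s=ctrl.get_image("scene");g=s["img"].max(2)
ex=np.array([np.cos(np.radians(-80.3)),np.sin(np.radians(-80.3))]);ey=np.array([-ex[1],ex[0]]);c=-.0745*ex+.5887*ey
for x in(-.032,.032):print('tip',proj(s,np.r_[c+x*ex,.066])[0].round(1),'foot',proj(s,np.r_[c+x*ex,.034])[0].round(1))
for x in(-.045,.045):print('cap corner bottom',proj(s,np.r_[c+x*ex+.02*ey,.0755])[0].round(1))
print('\n'.join(f'{y} '+''.join(" .:-=+*#%@"[min(9,int(v)//16)] for v in g[y,268:340]) for y in range(212,262)))
E
```

```text
cap side mid ex -0.1156 ey 0.5884
[[np.float64(280.3832183341536), 196], [np.float64(280.5054921427257), 200], [np.float64(280.39285265307103), 204]] w 107.90999504180218
cap end row 191.7 -> centre ex -0.0738 ey 0.5882
hole -> centre ex -0.074 ey 0.589
[[np.float64(280.49001382893226), 165], [np.float64(280.6213680056825), 170], [np.float64(280.4438139544809), 175]]
base side mid ex -0.1147 ey 0.5885
body end row 161.3 -> centre ex -0.0743 ey 0.5887
foot end row 108.8 -> centre ex -0.0752 ey 0.5836
cap width 0.04017566239924755 cam z 0.22097795928493127
[np.float64(75.70156253867617), np.float64(75.08629411014792), np.float64(74.77501970112456)] [np.float64(0.040261316496961554), np.float64(0.0399340905282993), np.float64(0.03976854153330053)]
stud tip px [280.8 202.6] hole bottom px [282.9 212.3]
stud tip px [280.5 323. ] hole bottom px [282.4 337.7]
tip [309.9 236.6] foot [309.5 246.8]
tip [285.7 228.8] foot [285.6 238.9]
cap corner bottom [311.7 240.2]
cap corner bottom [277.  228.9]
212 *#@@@@@@@@@@@@*-:-==+=-::..::::::....:-+*%@@@@@@@@@@@@@@@@@@@@@@@@@@@@@@
213 #%@@@@@@@@@@@@#=
[... 3052 characters left out ...]
*++++++
253 @@@@@@+----=+======-=-==*%@@@@@@%+========---:::::----==+***##******++++
254 @@@@@@*---=***##*+===-=-=+#%@@@#+--=---=====-:::::-------==*######***+**
255 @@@@@@%*++*#%%@@@@%*+===-==++**=-----==---==-:::-----------=*#%#####***+
256 @@@@@@@@%@@@@@@@@@@@@%*+==---=-------=-------:::--------:--=*#%%#%###**+
257 @@@@@@@@@@@@@@@@@@@@@@@%#*+===-----=====-----:::-----------=*#%%%%%##*++
258 @@@@@@@@@@@@@@@@@@@@@@@@@@%*++==-=-======----:----=--------+#%%%%%##*+++
259 @@@@@@@@@@@@@@@@@@@@@@@@@@@@@%*+==---=====----:---====---:=*#%#%###**+*+
260 @@@@@@@@@@@@@@@@@@@@@@@@@@@@@@@@%*+======-==-------===--:-+#%######**+++
261 @@@@@@@@@@@@@@@@@@@@@@@@@@@@@@@@@@@%*+===============--:-+*##%#%##**++++
```

Cap and base now agree to 0.1 mm across and about 0.7 mm along, with a 9.5 mm gap. One last tiny trim, then check everything else against the first image.

Request:
step_arm:
  targets:
    - {"travel": [-0.0002, 0.001, 0.0008], "angular": [0, 0, 0], "gripper": 0.3}
    - {"travel": [-0.0002, 0.001, 0.0008], "angular": [0, 0, 0], "gripper": 0.3}
    - {"travel": [-0.0002, 0.001, 0.0008], "angular": [0, 0, 0], "gripper": 0.3}
    - {"travel": [-0.0002, 0.001, 0.0008], "angular": [0, 0, 0], "gripper": 0.3}
    - {"travel": [-0.0002, 0.001, 0.0008], "angular": [0, 0, 0], "gripper": 0.3}

```text
t: 26.9
tool_pos: [0.5677, 0.175, 0.0525]
tool_rot: [2.023, 2.404, -0.0]
contact_force: [-0.9, 0.7, -4.5]
opening: 0.0388
grip_force: 63.1
```

```bash
python3 m.py; python3 fine.py 0.076|grep -v '\[\['
python3 - <<'E'
from h import *
from station import ctrl
d=pickle.load(open("im0.pkl","rb"))
a=d["scene"]["img"].astype(int);b=ctrl.get_image("scene")["img"].astype(int)
c=(np.abs(a-b).max(2)>45).astype(np.uint8)
for q in blobs(cv2.morphologyEx(c,cv2.MORPH_OPEN,np.ones((3,3),np.uint8)),(0,0,560,420),12)[:12]: print(q[0],q[1],cv2.boxPoints(q[2]).round().min(0),cv2.boxPoints(q[2]).round().max(0))
t=ctrl.get_image("top");T=d["top"]["img"];U=t["img"]
for n,m,bx,z in(('jar',lambda t:t.min(2)>170,(315,245,360,290),.095),('race',lambda t:t.min(2)>175,(200,260,245,300),.016),('small',lambda t:t.max(2)<110,(395,212,448,252),.02),('wrench',lambda t:t.min(2)>175,(165,110,250,145),0),('oil',lambda t:t.min(2)>165,(312,122,350,165),.1)):
    print(n,[(q[0],q[1]) for im in(T,U) for q in blobs(m(im).astype(np.uint8),bx,20)[:1]])
E
```

```text
26.95 [0.5677052  0.17499996 0.05245028] [-2.02295185e+00 -2.40351359e+00  1.23690485e-04] [-0.08736197 -0.56177541 -4.98464813] 0.039399632266583766 63.07050751755014
yawx 99.82774889714456 tilt [-0.e+00 -1.e-04 -1.e+00]
nipple [0.567  0.1751 0.1162] hole [0.5619 0.2049 0.0937] sep 0.030257017190811617 ang 99.64515834151534
nipple px [280.82 326.95]
cap side mid ex -0.1163 ey 0.5882
cap end row 191.6 -> centre ex -0.0745 ey 0.588
hole -> centre ex -0.0747 ey 0.5888
base side mid ex -0.1152 ey 0.5885
body end row 162.4 -> centre ex -0.0743 ey 0.5885
foot end row 109.8 -> centre ex -0.0753 ey 0.5834
cap width 0.04011910647430293 cam z 0.22129362680804132
[np.float64(75.26211346504485), np.float64(74.94805495860436), np.float64(74.81633618798367)] [np.float64(0.04009516342525853), np.float64(0.039927851791562594), np.float64(0.0398576798896757)]
stud tip px [281.2 203.7] hole bottom px [283.4 213.8]
stud tip px [280.9 323.7] hole bottom px [282.8 339. ]
8799 [315.55 107.84] [239. -22.] [385. 241.]
6430 [457.44 245.18] [366. 158.] [587. 321.]
4455 [416.97  59.26] [364. -14.] [454. 111.]
2794 [427.21 175.18] [363. 155.] [514. 194.]
1885 [324.25 255.37] [267. 235.] [382. 282.]
1188 [182.51  22.59] [163.   0.] [203.  50.]
563 [157.64 185.45] [137. 169.] [178. 200.]
427 [450.15 204.99] [431. 186.] [472. 219.]
212 [465.32 166.48] [440. 159.] [490. 174.]
171 [439.12  88.53] [432.  73.] [446. 104.]
154 [511.98 156.34] [498. 152.] [525. 162.]
130 [417.68 136.73] [402. 133.] [434. 141.]
jar [(447, array([336.37, 267.25])), (1308, array([341.93, 267.3 ]))]
race [(207, array([222.62, 280.89]))]
small [(173, array([419.97, 231.06])), (81, array([420.6 , 234.57]))]
wrench [(363, array([206.52, 127.82])), (506, array([208.72, 127.72]))]
oil [(73, array([339.08, 138.08])), (927, array([335.18, 140.19]))]
```

The cap and base now coincide to a few tenths of a millimetre, level, at 10 mm clearance. The scene differs from the first image only where the arm, shadows, base and taken cap are, so I'm handing in.

```bash
python3 -c "
from station import ctrl
print(ctrl.finish_job())"
```

```text
the job is handed in; nothing more can be done
None
```

The job is handed in at about 27 s: the base is home against its three stops, and the large cap is held level about 10 mm above the stud tips with its holes lined up, to well under 1 mm by the wrist camera.

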